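# Load a dental cast under the inspection microscope and start the scan

### The job

Set the blue carrier with its dental cast into the open lane of the microscope station, pointing towards the orange flap but not yet into it, and let go of it there. Then push it on through the spring flap and under the low amber hood, fully home against the end stop so that the flap swings shut behind the cast, and press the green start button all the way down. Do not drop the cast, and leave the bowl, the jar and the loose terracotta-coloured cast alone.

Things in the scene. Friction and masses are not known exactly. Their poses are not given: they have to be found in the camera images.
- carrier: Loose carrier, 0.2 to 0.45 kg, 195 mm long: blue plate 60 (x) x 85 (y) x 8 (z) mm bearing a fixed dental cast; behind it (-y) a flat blue tongue, 24 mm wide, 5 mm thick, runs to y = -152 mm with a black post on its end. Origin: centre of the plate's underside. +y points from post to cast (this end enters the flap first), z up.
- cast_top (a point): Centre of the top of the carrier's off-white dental cast, 30 mm above the carrier's origin. The cast is fixed on the plate: a block 44 (x) x 56 (y) mm with upright sides from z = 8 to 30 mm, good to grip across x; its teeth stand out by only 1 mm more. Axes as the carrier's.
- post (a point): Centre of the top face of the carrier's black post, 14 x 14 mm, z = 5 to 34 mm; this point is at (0, -143.5, 34) mm in the carrier's frame. Axes as the carrier's.
- station: White microscope station, fixed; base plate 110 (x) x 375 (y) mm, y = -230 to +145. Origin: on the bench below the flap, on the lane's centre line; +y is the push direction, z up. Open lane y < 0, hood y = 0 to 120 mm. The microscope over and behind the hood fills y > 40 mm, z = 84 to 290 mm, eyepieces out to x = +115 mm.
- lane (a point): Point on the floor of the open lane, on its centre line, at (0, -85, 10) mm in the station's frame: with the carrier's origin here it is well placed for loading. The floor is 10 mm above the bench. Rails 5 mm high, 72 mm apart inside, narrow to 66 mm over the last 35 mm before the flap. Axes as the station's.
- stop (a point): Foot of the grey end stop's face inside the hood, at (0, 120, 10) mm in the station's frame. Fully home, the plate's front edge touches it: carrier origin at y = 77.5 mm, post at y = -66 mm, still outside. See-through amber hood: 66 mm wide inside, roof underside 36 mm above the lane floor, roof top at z = 50 mm; portal lintel at y = 0 up to z = 55 mm.
- flap (a joint): Orange flap at y = 0 of the station, 62 mm wide, hinged at its top 36 mm above the lane floor and hanging to 10 mm above it: plate and tongue pass below, the cast pushes it. 0 = shut, up to 1.55 rad as it swings inwards (+y); it does not open outwards. A weak spring (under 1 N at its lower edge) shuts it behind the cast.
- start (a joint): Travel of the green start button: 0 = up, 0.006 m = fully down. A spring, about 5 N when fully down, brings it up again.
- start_top (a point): Centre of the top face of the green push button (36 mm across) in its black housing, which is fixed on the bench; it is pressed straight down.
- bowl: Bystander: loose green mixing bowl, 100 mm across, 55 mm high. Origin: centre of its underside.
- jar: Bystander: loose white jar with blue cap, 60 mm across, 75 mm high. Origin: centre of its underside.
- cast: Bystander: loose terracotta-coloured dental cast, 56 x 62 x 28 mm, with no plate. Origin: centre of its underside.
Things that resemble listed ones, but are neither listed nor needed, are in the scene too. There is more than one size of the carrier; the one meant has the size given above.

How it is judged:
On the way, in this order (a step that is already met when the one before it is completed fails the run):
1. the carrier lies flat in the open lane, cast towards the flap, in front of it (its plate's front edge before the flap), and is let go (z of carrier in the frame of station between 0.007 and 0.0135 m and angle between carrier's own z axis and vertical below 0.06 rad and x of carrier in the frame of station between -0.009 and 0.009 m and y of carrier in the frame of station between -0.14 and -0.04 m and y of post in the frame of station below -0.17 m and angle between the y axis of carrier and the y axis of station, either way round below 0.15 rad and contact force between the fingers and carrier below 0.1 N and linear speed of carrier below 0.03 m/s), for 0.2 s.
2. the carrier is home under the hood and the flap has closed behind the cast (z of carrier in the frame of station between 0.007 and 0.0135 m and angle between carrier's own z axis and vertical below 0.06 rad and x of carrier in the frame of station between -0.006 and 0.006 m and y of carrier in the frame of station above 0.0725 m and value of joint flap below 0.12 rad), for 0.2 s.
3. the start button is pressed fully down (value of joint start above 0.0045 m), for 0.05 s.
At the end, for the whole second after the job is handed in: The carrier lies flat and let go under the hood, at rest, its plate within 5 mm of the end stop and 6 mm of the centre line; the flap hangs shut (below 0.12 rad) behind the cast; the start button has since been pressed at least 4.5 mm and is up again (all of step 2 and linear speed of carrier below 0.02 m/s and value of joint start below 0.002 m); the robot touches nothing.
It fails at once if the carrier is dropped or thrown (faster than 1 m/s) (linear speed of carrier above 1 m/s).
It fails at once if the carrier is tipped by more than 45 degrees (angle between carrier's own z axis and vertical above 0.8 rad).
It fails at once if the green bowl is moved by more than 20 mm or tipped (distance of bowl from where it was at the start of the episode above 0.02 m or angle between bowl's own z axis and vertical above 0.4 rad).
It fails at once if the white jar is moved by more than 20 mm or tipped (distance of jar from where it was at the start of the episode above 0.02 m or angle between jar's own z axis and vertical above 0.4 rad).
It fails at once if the terracotta-coloured cast is moved by more than 20 mm or tipped (distance of cast from where it was at the start of the episode above 0.02 m or angle between cast's own z axis and vertical above 0.4 rad).
It also fails if it takes over 59 s, if anything falls off the work surface, if the arm or the gripper's body presses on something with over 40 N, if the wrist force passes 120 N, or if a joint passes its speed limit or range.

### The arm

A 7-joint arm with a two-finger parallel gripper is mounted at the origin on the work surface. World frame = base frame: x ahead of the robot, y to its left, z up, the work surface at z = 0. Lengths are in m, angles in rad, forces in N, time in s.
With the tool pointing down it reaches from about 0.425 to 0.95 m from the base axis. Payload 4.7 kg.
Tool frame: the origin (TCP) lies between the finger pads; the fingertips stand 17 mm ahead of it and the grasp point (between the pads) lies 2 mm behind it; z points along the fingers, y is the direction in which the jaws open and shut (so a half turn about z gives the same grasp; the last joint's range is limited). The gripper opens to 85 mm and grips with 20 to 120 N. Pads are 22 mm wide; open, the fingers measure 114 mm over their backs; the gripper's body (76 mm by 85 mm) begins 54 mm behind the grasp point. The pads swing forward as they close: fully open they stand 13 mm farther back than shut.
Start: joints at [1.305, 0.469, -0.049, 1.532, 0.024, 1.141, -0.082], TCP at [0.158, -0.656, 0.225] pointing down, gripper open.
Joint ranges: [-2.59, 2.59], [-0.33, 1.99], [-1.39, 1.29], [0.1, 2.45], [-1.04, 4.18], [0.21, 1.99], [-2.66, 2.66]. Speed limits (rad/s): [2.57, 2.57, 3.14, 3.14, 3.14, 3.14, 3.14].

### API

Orientations are given as a unit quaternion [w, x, y, z].
In Python, from station import robot gives the robot as it stands.
- The arm moves only by the shell command python3 -m crank 'ROWS'. ROWS is text: rows parted by semicolons, each of 5 numbers parted by spaces: the shift along the tool's x, y, z in units of 40 mm (1.0 is 40 mm), then the turn about the tool's z in units of 8 degrees (1.0 is 8 degrees), then the gripper command: -1 is shut, 1 is fully open, values between are in proportion. A call has 1 to 20 rows; each row shifts and turns the pose as measured when the row begins, along the tool's axes as they then stand; what a row does not reach is not made up. A row lasts 1/10 s, in which the tool goes at most 50 mm and 8.59 degrees, less where a joint would pass 70% of its speed; a pose out of reach is approached as far as the arm can. A call is refused whole if a number of a shift passes 1 or a number of a turn 1, either way. A call with a gripper value outside its range is refused whole. The fingers move at their own pace and stop on an object; the grip force is fixed at half the most. Time passes only in rows, so rows that do not move let the fingers close. It gives the time, the measured TCP pose, the force and the opening at its end, in the units of the state.
- robot.get_state(): the state, without advancing time (a new reading comes with each control period).
- robot.get_image(name): name is "scene" or "top" or "wrist"; returns (picture, depth): 384x512x3 uint8, blue, green, red; 384x512 float32, m along the optical axis (not along the pixel's ray), 0 where there is no reading.
- robot.camera_model(name): a dict with "fx", "fy", "cx", "cy" (pixels), "extrinsics" (4x4, takes a point from world to camera coordinates). Camera axes: x right, y down, z forward; pixel columns grow to the right and rows downward; lengths in m; the calibration is good to about 2 mm. The wrist camera is an equidistant fisheye: a pixel r from the principal point sees the ray r / f radians off the axis. A picture is of the moment at which its call begins: read the wrist's pose just before it. camera_model takes no time and is no camera call; for the wrist camera it gives the pose at the moment of the call.
- robot.sign_off(): hands the job in, once; it reports no verdict.
The state is a dict: "time": time; "q": joint angles; "joint_vel": joint speeds; "tau": joint torques, N m; "eef_pos": TCP position; "tool_rot": TCP orientation; "force": force on the tool from outside, world axes, zero at the start; "moment": the same for the moment, N m; "width": finger opening in m.
Only numpy, scipy, OpenCV 4.12 (cv2) and the standard library are available. Lean on these libraries where they do the work, as an engineer would, in place of code of your own. Each camera call takes 0.05 s, during which the arm holds its last target.

## Working session

There is one attempt and no reset: what is moved stays moved. The work goes in short steps, Python scripts to look and compute and a shell command to move; the robot and the scene stay as the last step left them, time stands still between calls to the robot, and variables do not carry over. Pictures are saved under pics/ and viewed, and the job is handed in when it is done.

```bash
ls; mkdir -p pics; python3 - <<'E'
from station import robot
import cv2,numpy as np
print(robot.get_state())
for n in ("scene","top","wrist"):
    m=robot.camera_model(n); print(n,{k:(np.round(v,4).tolist()) for k,v in m.items()})
    p,d=robot.get_image(n); cv2.imwrite(f"pics/{n}0.png",p); np.savez(f"{n}0.npz",p=p,d=d,E=m["extrinsics"])
E
```

```text
pics
{'time': 0.0, 'q': array([ 1.30512127,  0.46943869, -0.04858425,  1.53372974,  0.02409926,
        1.14097107, -0.08231598]), 'joint_vel': array([-0.00092689,  0.00061151,  0.00087706, -0.00063216, -0.00044435,
       -0.00051294, -0.00044141]), 'tau': array([ 2.42927035e-04, -5.10304320e+01, -4.67291800e-02, -2.37707484e+01,
        1.06088936e-02,  7.55223708e-03, -6.82370725e-06]), 'eef_pos': array([ 0.15819494, -0.6555757 ,  0.22354808]), 'tool_rot': array([-9.68507176e-04,  9.92999511e-01,  1.18114388e-01, -1.53726711e-04]), 'force': array([-0.49932113, -0.06583402, -0.15137141]), 'moment': array([ 0.0215739 ,  0.03084261, -0.00817584]), 'width': 0.0856269538547493}
scene {'fx': 479.0023, 'fy': 479.0023, 'cx': 257.4372, 'cy': 189.2789, 'extrinsics': [[-0.7796, 0.6263, -0.0011, 0.4348], [0.4013, 0.4982, -0.7686, -0.1377], [-0.4808, -0.5996, -0.6397, 1.6018], [0.0, 0.0, 0.0, 1.0]]}
top {'fx': 480.1471, 'fy': 480.1471, 'cx': 251.8601, 'cy': 194.691, 'extrinsics': [[0.0175, -0.9998, 0.0054, -0.0607], [-0.9877, -0.0181, -0.1551, 0.5123], [0.1551, -0.0026, -0.9879, 1.29], [0.0, 0.0, 0.0, 1.0]]}
wrist {'fx': 297.3186, 'fy': 297.3186, 'cx': 250.1571, 'cy': 190.583, 'extrinsics': [[0.2343, -0.9722, -0.0025, -0.6727], [-0.9257, -0.2239, 0.3049, -0.0402], [-0.297, -0.0691, -0.9524, 0.3808], [0.0, 0.0, 0.0, 1.0]]}
```

View pics/top0.png

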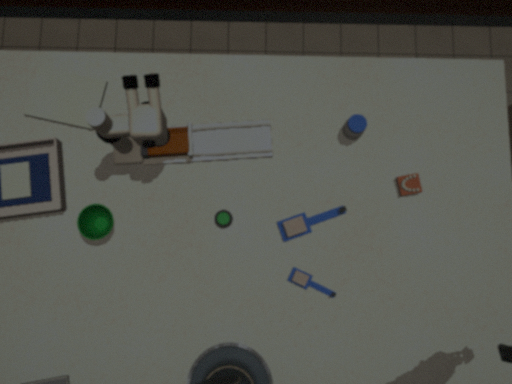

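View pics/scene0.png

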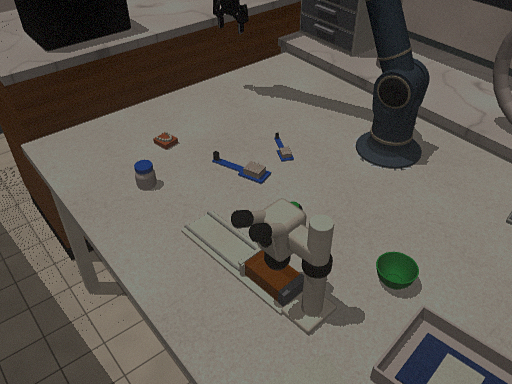

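View pics/wrist0.png

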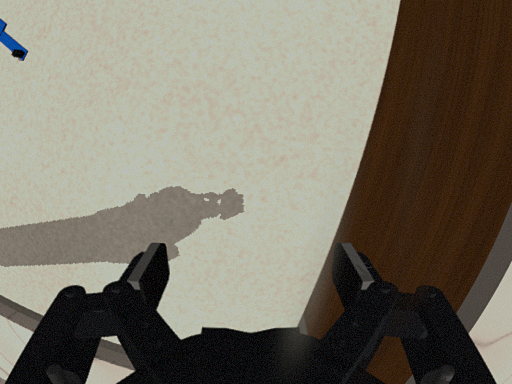

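Two candidate carriers in the top view: the larger one with its plate at about (294,227), and the smaller one at (300,279). I'll measure both, plus the station, and enlarge the crops.

```bash
cat > h.py <<'E'
import numpy as np,cv2
from station import robot
def cam(n):
    m=robot.camera_model(n); E=np.array(m["extrinsics"]); return m,E[:3,:3],E[:3,3]
def ray(n,uv,z):
    m,R,t=cam(n); o=-R.T@t
    d=R.T@np.array([(uv[0]-m["cx"])/m["fx"],(uv[1]-m["cy"])/m["fy"],1])
    return o+d*(z-o[2])/d[2]
def proj(n,P):
    m,R,t=cam(n); c=R@np.array(P)+t
    return np.array([m["fx"]*c[0]/c[2]+m["cx"],m["fy"]*c[1]/c[2]+m["cy"]])
def pt(n,uv,d):
    m,R,t=cam(n); c=d*np.array([(uv[0]-m["cx"])/m["fx"],(uv[1]-m["cy"])/m["fy"],1]); return R.T@(c-t)
E
python3 - <<'E'
from h import *
f=np.load("top0.npz"); p=f["p"];d=f["d"]
hsv=cv2.cvtColor(p,cv2.COLOR_BGR2HSV)
np.set_printoptions(precision=4,suppress=True)
m=cv2.inRange(hsv,(100,120,50),(130,255,255))
n,l,s,c=cv2.connectedComponentsWithStats(m)
for i in range(1,n):
    if s[i,4]>30:
        ct=max(cv2.findContours((l==i).astype(np.uint8),0,1)[0],key=cv2.contourArea)
        r=cv2.minAreaRect(ct); b=[ray("top",q,0.006)[:2] for q in cv2.boxPoints(r)]
        print("blue",s[i],c[i],"sides mm",1e3*np.linalg.norm(b[0]-b[1]),1e3*np.linalg.norm(b[1]-b[2]),ray("top",c[i],.006))
m=cv2.inRange(hsv,(45,100,40),(85,255,255))
n,l,s,c=cv2.connectedComponentsWithStats(m)
for i in range(1,n):
    if s[i,4]>30: print("green",s[i],c[i],ray("top",c[i],.03), "depth z",pt("top",c[i],d[int(c[i][1]),int(c[i][0])]))
def en(x0,y0,w,h,k,fn):
    q=cv2.resize(p[y0:y0+h,x0:x0+w],None,fx=k,fy=k,interpolation=cv2.INTER_CUBIC)
    q=np.clip(q.astype(float)*1.6,0,255).astype(np.uint8); cv2.imwrite(fn,q)
en(265,190,100,120,5,"pics/c1.png"); en(80,60,200,120,4,"pics/c2.png")
p=np.load("scene0.npz")["p"]; en(170,110,170,220,2.7 if 0 else 3,"pics/c3.png")
E
```

```text
blue [348 115  18  18 236] [356.7585 123.2924] sides mm 49.24520911496253 47.52633194680175 [ 0.7348 -0.3535  0.006 ]
blue [  0 155  50  51 858] [ 34.458  179.2972] sides mm 144.39184520530776 136.43988548480945 [0.5517 0.5685 0.006 ]
blue [298 208  41  28 271] [319.1624 218.0517] sides mm 133.94631845143562 52.86110191142764 [ 0.4554 -0.2427  0.006 ]
blue [278 221  13  20  72] [282.375  230.8333] sides mm 17.929204280793 55.02544597416914 [ 0.4174 -0.1391  0.006 ]
blue [304 277  28  18 115] [318.0783 286.9478] sides mm 32.12859116374362 70.15090051347049 [ 0.2642 -0.2389  0.006 ]
green [ 78 204  35  36 913] [ 95.0394 222.2432] [0.4299 0.3801 0.03  ] depth z [0.4321 0.3878 0.0064]
green [217 212  13  13 132] [222.8561 218.0303] [0.448  0.0276 0.03  ] depth z [0.4491 0.0282 0.0191]
```

View pics/c1.png

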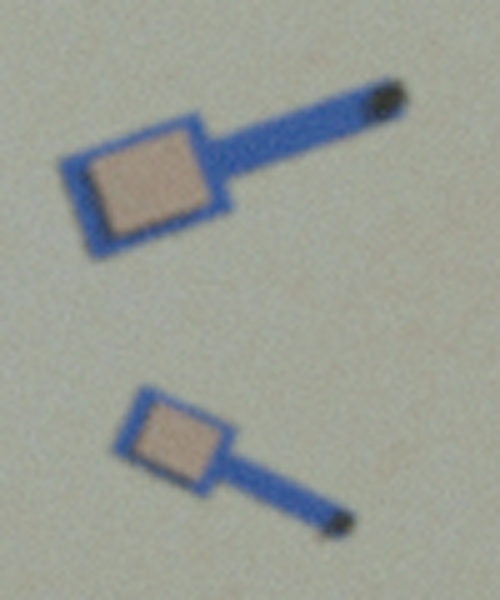

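View pics/c2.png

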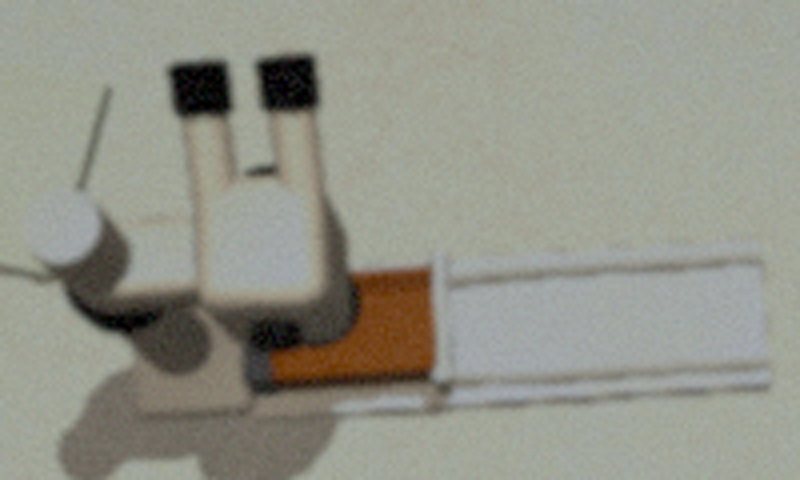

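View pics/c3.png

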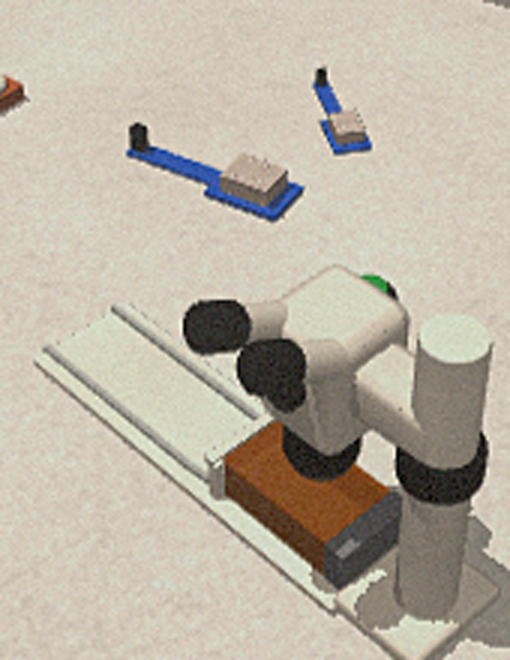

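```bash
python3 - <<'E'
from h import *
np.set_printoptions(precision=4,suppress=True)
f=np.load("top0.npz"); p=f["p"]
cr=lambda x,y,k,x0,y0:((x+.5)/k-.5+x0,(y+.5)/k-.5+y0)
a=lambda x,y,z:ray("top",cr(x,y,5,265,190),z)
for nm,T,P,ends in (("big",(152,183),(388,97),((62,160),(97,258),(230,208),(196,114))),("small",(181,440),(341,521),((145,387),(113,450),(207,496),(238,430)))):
    T=a(*T,.03);P=a(*P,.034); print(nm,T,P,"cast-post dist",np.linalg.norm((T-P)[:2]),"yaw of +y",np.degrees(np.arctan2(*(T-P)[1::-1])))
    e=np.array([a(*q,.008) for q in ends]); print(" sides",np.linalg.norm(e-np.roll(e,-1,0),axis=1),"centre",e.mean(0))
b=lambda x,y,z:ray("top",cr(x,y,4,80,60),z)
for nm,q in dict(railR_near=(762,262,.015),railR_far=(450,277,.015),railL_near=(762,365,.015),railL_far=(450,378,.015),lint_top=(438,255,.055),lint_bot=(440,388,.055),base_corner_top=(762,243,.01),base_corner_bot=(770,388,.01)).items(): print(nm,b(*q))
# rail profiles: print column-wise brightness along rows
g=p.astype(float).mean(2)
for u0 in (200,215,230,245,260): print(u0,g[115:172,u0-4:u0+5].mean(1).round(0).astype(int).tolist())
E
```

```text
big [ 0.4289 -0.1723  0.03  ] [ 0.4787 -0.3027  0.034 ] cast-post dist 0.13956374353529286 yaw of +y 110.894523322786
 sides [0.0582 0.08   0.0561 0.0803] centre [ 0.4299 -0.1712  0.008 ]
small [ 0.2891 -0.1886  0.03  ] [ 0.2476 -0.2746  0.034 ] cast-post dist 0.0955228561298812 yaw of +y 64.23121861435715
 sides [0.0389 0.0573 0.04   0.0563] centre [ 0.2884 -0.188   0.008 ]
railR_near [ 0.7216 -0.1008  0.015 ]
railR_far [0.7061 0.124  0.015 ]
railL_near [ 0.6452 -0.1017  0.015 ]
railL_far [0.6315 0.1212 0.015 ]
lint_top [0.71   0.1278 0.055 ]
lint_bot [0.6146 0.1228 0.055 ]
base_corner_top [ 0.7375 -0.1008  0.01  ]
base_corner_bot [ 0.6297 -0.1078  0.01  ]
200 [100, 100, 100, 100, 100, 99, 99, 99, 99, 102, 103, 103, 99, 92, 81, 80, 92, 101, 103, 104, 103, 103, 104, 104, 103, 104, 104, 103, 104, 103, 103, 103, 104, 104, 105, 104, 104, 103, 98, 90, 83, 90, 99, 104, 102, 92, 82, 91, 99, 99, 101, 101, 101, 101, 100, 101, 101]
215 [101, 100, 99, 99, 100, 100, 100, 99, 102, 104, 103, 99, 89, 82, 85, 97, 103, 104, 103, 103, 103, 103, 103, 103, 104, 103, 103, 104, 103, 103, 103, 104, 103, 1
[... 240 characters left out ...]
 103, 103, 103, 103, 104, 104, 104, 103, 104, 103, 101, 94, 85, 82, 93, 102, 101, 90, 81, 87, 98, 103, 102, 102, 102, 101, 102, 101, 102, 101, 101]
245 [99, 100, 101, 101, 99, 99, 102, 103, 102, 99, 91, 79, 79, 93, 101, 103, 103, 103, 103, 103, 103, 103, 103, 104, 104, 102, 103, 103, 103, 103, 103, 103, 103, 103, 102, 100, 96, 87, 86, 96, 101, 101, 90, 83, 92, 100, 101, 102, 102, 101, 102, 101, 102, 101, 101, 101, 101]
260 [101, 101, 100, 100, 100, 101, 103, 103, 100, 92, 84, 87, 97, 103, 103, 104, 105, 104, 104, 104, 104, 103, 103, 103, 103, 104, 103, 104, 104, 104, 104, 103, 104, 104, 101, 96, 87, 85, 95, 102, 102, 92, 83, 89, 98, 101, 102, 101, 101, 102, 102, 101, 101, 101, 101, 101, 101]
```

The larger carrier, at (294,227), is the one meant. It measures 58×80 mm with 140 mm from cast to post, close to the nominal 60×85 and 143.5. The small one is only 39×57 mm with 96 mm. Next I turn the tool and move over it.

```bash
python3 -m crank '0 0 0 -1 1;0 0 0 -1 1;0 0 0 -1 1;0 0 0 -1 1;0 0 0 -1 1;0 0 0 -1 1;0 0 0 -1 1;0 0 0 -1 1;0 0 0 -1 1;0 0 0 -1 1;0 0 0 -1 1;0 0 0 -1 1;0 0 0 0 1'
cat >> h.py <<'E'
def rot(q):
    from scipy.spatial.transform import Rotation as Ro
    return Ro.from_quat(q,scalar_first=True).as_matrix()
def togo(P,yawx=None):
    """P target TCP; yawx target heading (deg) of tool x. Prints units."""
    s=robot.get_state(); R=rot(s["tool_rot"]); d=R.T@(np.array(P)-s["eef_pos"])/0.04
    h=np.degrees(np.arctan2(R[1,0],R[0,0]))
    print("t",round(s["time"],2),"pos",s["eef_pos"].round(4),"head",round(h,2),"tilt",np.degrees(np.arccos(-R[2,2])).round(2),"q7",s["q"][6].round(2),"w",round(s["width"],4),"F",s["force"].round(1))
    print("units togo",d.round(2), "turn", None if yawx is None else round(-((yawx-h+180)%360-180)/8,2))
E
python3 -c "
from h import *
togo([.429,-.172,.2],110.9)
m,R,t=cam('wrist');print(-R.T@t, R[2])"
```

```text
time: 1.45
eef_pos: [0.1566, -0.6524, 0.2175]
tool_rot: [-0.005, 0.548, 0.836, 0.004]
force: [0.5, -0.4, 0.4]
width: 0.0855
t 1.45 pos [ 0.1566 -0.6524  0.2175] head 113.52 tilt 0.76 q7 1.51 w 0.0855 F [ 0.5 -0.4  0.4]
units togo [ 8.29 11.04  0.56] turn 0.33
[ 0.12565489 -0.58196006  0.36807786] [ 0.11618958 -0.26637061 -0.95684203]
```

```bash
python3 -m crank '0.65 0.87 0 0.03 1;0.65 0.87 0 0.03 1;0.65 0.87 0 0.03 1;0.65 0.87 0 0.03 1;0.65 0.87 0 0.03 1;0.65 0.87 0 0.03 1;0.65 0.87 0 0.03 1;0.65 0.87 0 0.03 1;0.65 0.87 0 0.03 1;0.65 0.87 0 0.03 1;0.65 0.87 0 0.03 1;0.6 0.87 0 0 1;0 0 0 0 1;0 0 0 0 1'
python3 - <<'E'
from h import *
togo([.429,-.172,.2],110.9)
s=robot.get_state();m=robot.camera_model("wrist");p,d=robot.get_image("wrist");np.savez("w1.npz",p=p,d=d,E=m["extrinsics"]);cv2.imwrite("pics/w1.png",p)
E
```

```text
time: 2.85
eef_pos: [0.4438, -0.1985, 0.2198]
tool_rot: [-0.004, 0.59, 0.808, 0.004]
force: [-1.0, -1.0, -0.4]
width: 0.0854
t 2.85 pos [ 0.4438 -0.1985  0.2198] head 107.72 tilt 0.65 q7 0.49 w 0.0854 F [-1.  -1.  -0.4]
units togo [ 0.74 -0.15  0.5 ] turn -0.4
```

View pics/w1.png

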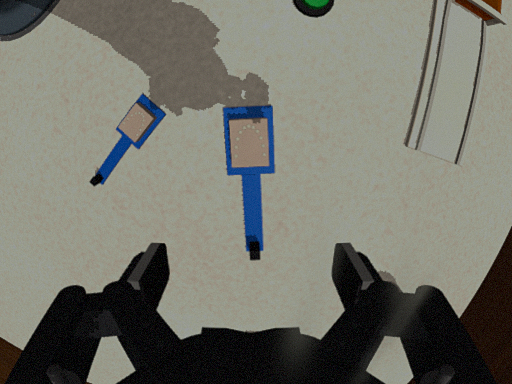

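The wrist view shows the large carrier's cast at (249,143), its post at (254,243), and the lane's open end at (408-459, 147-162). I'll measure all of these in this view.

```bash
cat >> h.py <<'E'
def wray(E,uv,z,m=None):
    m=robot.camera_model("wrist") if m is None else m
    R=E[:3,:3];t=E[:3,3];o=-R.T@t
    a=np.array([uv[0]-m["cx"],uv[1]-m["cy"]]);r=np.hypot(*a);th=r/m["fx"]
    d=R.T@np.r_[a/max(r,1e-9)*np.sin(th),np.cos(th)]
    return o+d*(z-o[2])/d[2]
def rectmm(pts):
    return cv2.minAreaRect((np.array(pts)[:,:2]*1000).astype(np.float32))
E
python3 - <<'E'
from h import *
np.set_printoptions(precision=4,suppress=True)
f=np.load("w1.npz");p=f["p"];E=f["E"]
hsv=cv2.cvtColor(p,cv2.COLOR_BGR2HSV)
print(hsv[143,249],hsv[143,200],hsv[200,252],hsv[243,254])
sub=np.zeros(p.shape[:2],np.uint8);sub[95:275,215:285]=1
blue=cv2.inRange(hsv,(100,120,40),(130,255,255))*sub
x,y,w,h=cv2.boundingRect(blue);print(x,y,w,h)
# blue outline with cast
ys,xs=np.nonzero(blue)
plate=(ys<180)
r=rectmm([wray(E,q,.008) for q in zip(xs[plate],ys[plate])]);print("plate (w cast)",r)
inner=cv2.findContours(blue,cv2.RETR_CCOMP,cv2.CHAIN_APPROX_NONE)
cs=[c for c,hh in zip(inner[0],inner[1][0]) if hh[3]>=0 and cv2.contourArea(c)>200]
for c in cs: print("cast top",rectmm([wray(E,q[0],.03) for q in c]), cv2.boundingRect(c))
dark=((hsv[...,2]<35)*sub).astype(np.uint8);n,l,s,c=cv2.connectedComponentsWithStats(dark);print(s[1:],c[1:])
for i in range(1,n):
    if s[i,4]>40: print(wray(E,c[i],.034), wray(E,(c[i][0],s[i,1]+6),.034))
for q in ((252,176),(256,238),(243.5,230),(262,230)): print(wray(E,q,.005))
for q in ((408,147),(418,149),(452,161),(459,163)): print("lane",wray(E,q,.012))
q=cv2.resize(p[90:270,200:300],None,fx=3.3,fy=3.3,interpolation=cv2.INTER_CUBIC);cv2.imwrite("pics/w1c.png",q)
E
```

```text
[ 17  61 142] [ 33  29 158] [108 208 141] [120 255   1]
223 106 51 145
plate (w cast) ((433.77923583984375, -173.42315673828125), (59.14654541015625, 91.34541320800781), 20.006973266601562)
cast top ((432.4314270019531, -169.48822021484375), (47.24165344238281, 59.77339553833008), 20.321651458740234) (228, 116, 43, 53)
[[250 242  10  17 150]] [[254.1 249.9]]
[ 0.4801 -0.297   0.034 ] [ 0.4792 -0.2943  0.034 ]
[ 0.4502 -0.2123  0.005 ]
[ 0.482  -0.2934  0.005 ]
[ 0.4622 -0.2871  0.005 ]
[ 0.486  -0.2795  0.005 ]
lane [ 0.6359 -0.1071  0.012 ]
lane [ 0.6525 -0.1038  0.012 ]
lane [ 0.7186 -0.0976  0.012 ]
lane [ 0.7335 -0.0954  0.012 ]
```

View pics/w1c.png

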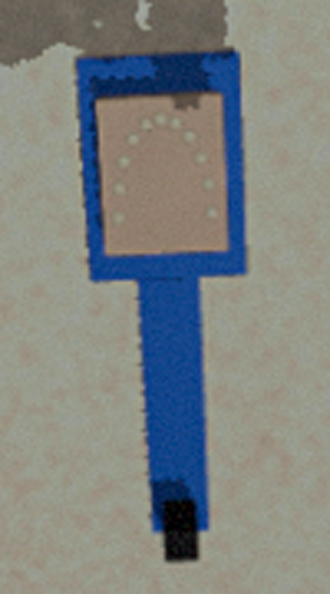

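The crop confirms it: a blue plate with the cast and a long tongue ending in a black post, and the cast top measures about 45×58 mm. Next, fine alignment above it.

```bash
python3 -c "
from h import *
togo([.4325,-.170,.09],110.3)"
```

```text
t 2.9 pos [ 0.444  -0.1982  0.2199] head 107.73 tilt 0.68 q7 0.49 w 0.0853 F [0.5 0.5 0.1]
units togo [ 0.72 -0.06  3.26] turn -0.32
```

```bash
python3 -m crank '0.4 0 0.8 -0.32 1;0.3 0 0.8 0 1;0 0 0.8 0 1;0 0 0.8 0 1;0 0 0 0 1;0 0 0 0 1'
python3 -c "
from h import *
togo([.4325,-.170,.03],110.3)"
```

```text
time: 3.5
eef_pos: [0.4325, -0.179, 0.0898]
tool_rot: [-0.002, 0.581, 0.814, 0.003]
force: [0.4, -0.4, -0.0]
width: 0.0855
t 3.5 pos [ 0.4325 -0.179   0.0898] head 109.01 tilt 0.36 q7 0.32 w 0.0855 F [ 0.4 -0.4 -0. ]
units togo [0.2  0.07 1.5 ] turn -0.16
```

```bash
python3 -m crank '0.22 0.08 0.2 -0.18 1;0 0 0.5 0 1;0 0 0.5 0 1;0 0 0.2 0 1;0 0 0 0 1;0 0 0 0 1'
python3 -c "
from h import *
togo([.4325,-.170,.028],110.3)
m=robot.camera_model('wrist');p,d=robot.get_image('wrist');cv2.imwrite('pics/w2.png',p)"
```

```text
time: 4.1
eef_pos: [0.4385, -0.1713, 0.0388]
tool_rot: [0.006, 0.571, 0.821, 0.004]
force: [-0.2, -0.5, 0.1]
width: 0.0851
t 4.1 pos [ 0.4385 -0.1713  0.0388] head 110.38 tilt 0.81 q7 0.23 w 0.0851 F [-0.2 -0.5  0.1]
units togo [ 0.08 -0.13  0.27] turn 0.01
```

View pics/w2.png

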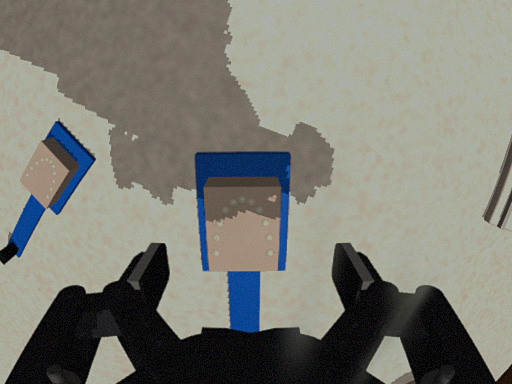

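```bash
python3 - <<'E'
from h import *
np.set_printoptions(precision=4,suppress=True)
E=np.array(robot.camera_model("wrist")["extrinsics"])
for q in ((207,186),(280,186),(286,271),(202,270)): print("casttop",wray(E,q,.03))
c=np.mean([wray(E,q,.03) for q in ((207,186),(280,186),(286,271),(202,270))],0);print(c)
togo([c[0],c[1],.028],110.3)
E
```

```text
casttop [ 0.4049 -0.1505  0.03  ]
casttop [ 0.4433 -0.1364  0.03  ]
casttop [ 0.4685 -0.1872  0.03  ]
casttop [ 0.4183 -0.2048  0.03  ]
[ 0.4337 -0.1697  0.03  ]
t 4.15 pos [ 0.4386 -0.1713  0.0389] head 110.37 tilt 0.83 q7 0.23 w 0.0854 F [-0.1 -0.1  0.4]
units togo [ 0.08 -0.1   0.27] turn 0.01
```

```bash
python3 -m crank '0.08 -0.12 0.25 0 1;0 0 0 0 1;0 0 0 0 1'
python3 -c "
from h import *
togo([.4333,-.170,.028],110.3)"
```

```text
time: 4.45
eef_pos: [0.4337, -0.1704, 0.0297]
tool_rot: [0.008, 0.571, 0.821, 0.004]
force: [-0.0, 0.4, -0.0]
width: 0.0857
t 4.45 pos [ 0.4337 -0.1704  0.0297] head 110.35 tilt 1.0 q7 0.21 w 0.0857 F [-0.   0.4 -0. ]
units togo [ 0.01 -0.01  0.04] turn 0.01
```

```bash
python3 -m crank '0 0 0.03 0 -1;0 0 0 0 -1;0 0 0 0 -1;0 0 0 0 -1;0 0 0 0 -1;0 0 0 0 -1'
python3 -c "
from h import *
togo([.4333,-.170,.1],110.3)"
python3 -m crank '0 0 -0.4 0 -1;0 0 -0.8 0 -1;0 0 -0.8 0 -1;0 0 0 0 -1;0 0 0 0 -1'
python3 -c "
from h import *
togo([.6725,.041,.1],93.7)
m=robot.camera_model('wrist');p,d=robot.get_image('wrist');cv2.imwrite('pics/w3.png',p)
p,d=robot.get_image('scene');cv2.imwrite('pics/s3.png',p)"
```

```text
time: 5.05
eef_pos: [0.4341, -0.1706, 0.0287]
tool_rot: [0.008, 0.571, 0.821, 0.004]
force: [-0.1, 0.0, 0.3]
width: 0.0001
t 5.05 pos [ 0.4341 -0.1706  0.0287] head 110.34 tilt 1.05 q7 0.21 w 0.0001 F [-0.1  0.   0.3]
units togo [ 0.    0.02 -1.78] turn 0.0
time: 5.55
eef_pos: [0.4319, -0.17, 0.1106]
tool_rot: [0.007, 0.571, 0.821, 0.004]
force: [-0.7, 0.4, -0.3]
width: -0.0002
t 5.55 pos [ 0.4319 -0.17    0.1106] head 110.36 tilt 0.9 q7 0.35 w -0.0002 F [-0.7  0.4 -0.3]
units togo [2.85 7.47 0.35] turn 2.08
```

View pics/w3.png

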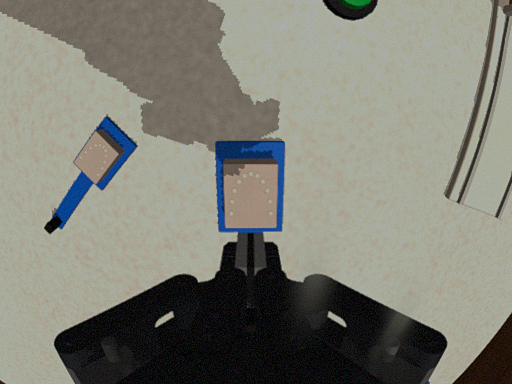

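View pics/s3.png

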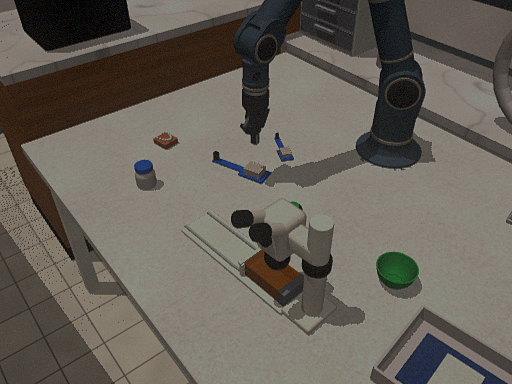

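The gripper closed on nothing: the fingers sit behind the cast at (250,240), over the tongue. I need to find where the offset comes from.

```bash
python3 - <<'E'
from h import *
np.set_printoptions(precision=4,suppress=True)
s=robot.get_state();print(s["eef_pos"],s["tool_rot"],s["q"])
R=rot(s["tool_rot"]);tip=s["eef_pos"]+R[:,2]*.017
print("tip proj scene",proj("scene",tip),"top",proj("top",tip),"tcp->scene cast",proj("scene",[.4333,-.17,.03]))
p,d=robot.get_image("top");cv2.imwrite("pics/t4.png",p)
w,wd=robot.get_image("wrist")
m=robot.camera_model("wrist");E=np.array(m["extrinsics"])
c=E[:3,:3]@tip+E[:3,3];th=np.arctan2(np.hypot(c[0],c[1]),c[2]);u=c[:2]/np.hypot(*c[:2])*th*m["fx"]+[m["cx"],m["cy"]];print("tip in wrist",u)
for q in ((219,162),(279,162),(280,228),(222,227)): print("cast",wray(E,q,.03), )
# depth-based
def wpt(uv,dep):
    a=np.array([uv[0]-m["cx"],uv[1]-m["cy"]]);r=np.hypot(*a);th=r/m["fx"]
    dd=np.r_[a/r*np.tan(th),1]*dep;return E[:3,:3].T@(dd-E[:3,3])
for q in ((250,195),(225,150),(250,238),(400,100)): print("depth",q,wd[q[1],q[0]],wpt(q,wd[q[1],q[0]]))
sc,sd=robot.get_image("scene")
cv2.imwrite("pics/s4c.png",cv2.resize(sc[90:200,190:330],None,fx=5,fy=5))
for q in ((254,140),(256,168)): print("scene depth",q,pt("scene",q,sd[q[1],q[0]]))
E
```

```text
[ 0.4318 -0.1698  0.1101] [0.0063 0.5708 0.8211 0.0041] [ 0.8465  0.3433 -0.6648  2.1158  0.3022  0.7597  0.3473]
tip proj scene [254.605  149.1229] top [296.3002 222.8223] tcp->scene cast [254.3563 166.0664]
tip in wrist [251.1537 231.4706]
cast [ 0.3988 -0.1503  0.03  ]
cast [ 0.4432 -0.1339  0.03  ]
cast [ 0.4656 -0.1866  0.03  ]
cast [ 0.419  -0.2027  0.03  ]
depth (250, 195) 0.2416685 [ 0.4313 -0.1676  0.03  ]
depth (225, 150) 0.251979 [ 0.3999 -0.1438  0.0081]
depth (250, 238) 0.14620283 [ 0.4266 -0.1582  0.1269]
depth (400, 100) 0.24652308 [ 0.535  -0.0405 -0.0002]
scene depth (254, 140) [ 0.4437 -0.1577  0.1371]
scene depth (256, 168) [ 0.4321 -0.1634  0.0259]
```

View pics/s4c.png

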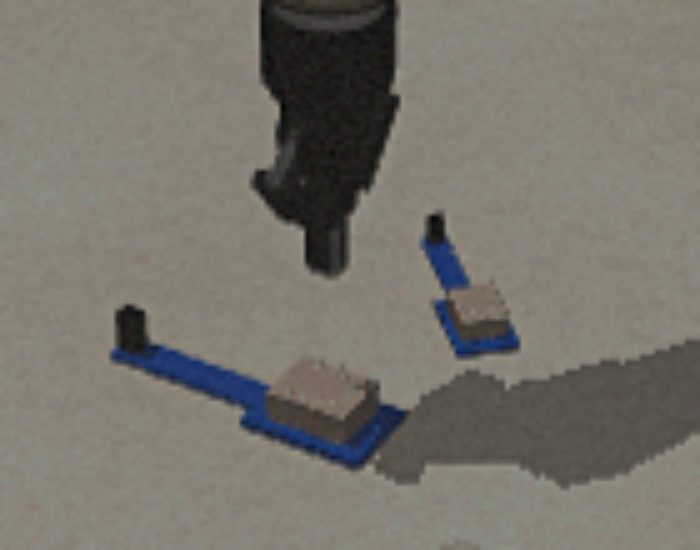

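View pics/t4.png

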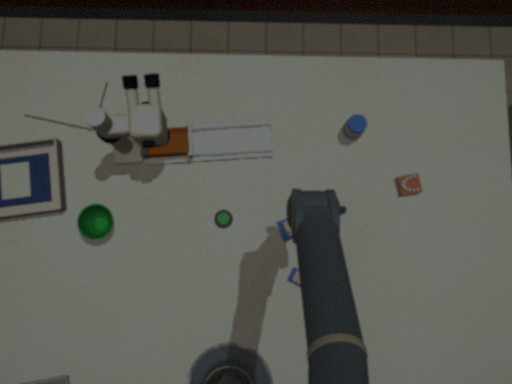

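```bash
python3 - <<'E'
from h import *
np.set_printoptions(precision=4,suppress=True)
w,wd=robot.get_image("wrist")
m=robot.camera_model("wrist");E=np.array(m["extrinsics"])
s=robot.get_state();Rt=rot(s["tool_rot"])
def wpt(uv,dep):
    a=np.array([uv[0]-m["cx"],uv[1]-m["cy"]]);r=np.hypot(*a);th=r/m["fx"]
    dd=np.r_[a/r*np.tan(th),1]*dep;return E[:3,:3].T@(dd-E[:3,3])
for u in (244,257):
  for v in range(228,300,4):
    P=wpt((u,v),wd[v,u]); print(u,v,w[v,u],P,"tool",(Rt.T@(P-s["eef_pos"]))*1e3)
sc,sd=robot.get_image("scene")
for v in range(134,150): P=pt("scene",(255,v),sd[v,255]);print(v,sc[v,255],P,(Rt.T@(P-s["eef_pos"]))*1e3)
E
```

```text
244 228 [121 138 158] [ 0.4368 -0.1967  0.0307] tool [-27.0054  -5.5186  78.9179]
244 232 [146  71  34] [ 0.4415 -0.2102  0.0089] tool [-41.2692  -6.0692 100.8012]
244 236 [45 50 49] [ 0.424  -0.1596  0.124 ] tool [ 11.8485  -3.3512 -14.5496]
244 240 [55 60 62] [ 0.4238 -0.1588  0.13  ] tool [ 12.645   -3.227  -20.5428]
244 244 [58 59 60] [ 0.4239 -0.1592  0.1334] tool [ 12.2143  -3.1654 -23.8966]
244 248 [55 58 62] [ 0.4239 -0.1589  0.1378] tool [ 12.4493  -3.0777 -28.3105]
244 252 [52 49 54] [ 0.424  -0.1592  0.141 ] tool [ 12.1637  -3.0171 -31.5862]
244 256 [47 53 54] [ 0.4239 -0.1588  0.1453] tool [ 12.5494  -2.9312 -35.8676]
244 260 [57 58 60] [ 0.4242 -0.1596  0.1473] tool [ 11.6507  -2.9026 -37.8114]
244 264 [54 56 58] [ 0.4242 -0.1596  0.1506] tool [ 11.6351  -2.8398 -41.1177]
244 268 [78 81 83] [ 0.4242 -0.1596  0.1538] tool [ 11.6467  -2.779  -44.3266]
244 272 [38 41 40] [ 0.4237 -0.1581  0.1592] tool [ 13.1677  -2.6627 -49.6962]
244 276 [14 15 22] [ 0.4237 -0.1581  0.1619] tool [ 13.108   -2.6112 -52.4776]
244 280 [0 0 5] [ 0.4237 -0.158   0.1648] tool [ 13.2029  -2.5563 -
[... 2181 characters left out ...]
387 -0.1593  0.1341] [  6.8844  10.5924 -24.4511]
141 [20 29 31] [ 0.4381 -0.1601  0.13  ] [  6.4001   9.7398 -20.3129]
142 [31 30 32] [ 0.439  -0.159   0.1274] [  7.1482  10.9537 -17.7581]
143 [30 26 30] [ 0.4407 -0.1568  0.1258] [  8.5807  13.3149 -16.0931]
144 [37 36 37] [ 0.4403 -0.1574  0.1218] [  8.2091  12.6509 -12.07  ]
145 [80 88 91] [ 0.4388 -0.1593  0.1166] [ 6.9755 10.5414 -6.8967]
146 [120 136 141] [ 0.3365 -0.2885 -0.0008] [ -77.9908 -131.9891  108.9949]
147 [123 131 134] [ 0.3416 -0.2821  0.0008] [ -73.7689 -124.9557  107.474 ]
148 [121 129 134] [ 0.3431 -0.2802 -0.0015] [ -72.4808 -122.8425  109.8294]
149 [118 128 133] [ 0.3449 -0.278  -0.0037] [ -71.0323 -120.4601  111.9677]
```

Both cameras put the shut fingertips about 12 mm *behind* the reported TCP along tool z, where the description says 17 mm ahead. That means the jaws closed above the cast, and nothing was touched. I'll open and measure the tips again before descending.

```bash
python3 -m crank '0 0 0 0 1;0 0 0 0 1;0 0 0 0 1;0 0 0 0 1;0 0 0 0 1;0 0 0 0 1;0 0 0 0 1'
cat >> h.py <<'E'
def wcap(name=None):
    s=robot.get_state(); m=robot.camera_model("wrist"); E=np.array(m["extrinsics"]); p,d=robot.get_image("wrist")
    if name: cv2.imwrite(name,p)
    v,u=np.mgrid[0:384,0:512]; a=u-m["cx"];b=v-m["cy"];r=np.hypot(a,b)+1e-9;th=r/m["fx"];k=np.tan(np.minimum(th,1.5))/r
    C=np.stack([a*k,b*k,np.ones_like(k)],-1)*d[...,None]
    W=(C-E[:3,3])@E[:3,:3]; W[d==0]=np.nan
    T=(W-s["eef_pos"])@rot(s["tool_rot"])
    return s,E,p,W,T
E
python3 - <<'E'
from h import *
np.set_printoptions(precision=4,suppress=True)
s,E,p,W,T=wcap("pics/w5.png")
for u in (155,160,345,350):
  for v in range(236,275,5): print(u,v,p[v,u],(T[v,u]*1e3).round(1))
togo([.4325,-.170,.03],110.3)
E
```

```text
time: 6.6
eef_pos: [0.4312, -0.1691, 0.1087]
tool_rot: [0.005, 0.57, 0.821, 0.004]
force: [-0.1, 0.0, 0.3]
width: 0.0852
155 236 [144 161 162] [-50.3 -95.3 107.1]
155 241 [152 164 161] [-56.1 -96.1 107.4]
155 246 [53 52 55] [ 11.8 -46.3 -27. ]
155 251 [34 37 33] [ 12.  -44.7 -32.4]
155 256 [ 7  1 11] [ 11.5 -43.7 -36. ]
155 261 [0 2 3] [ 10.1 -43.2 -38.2]
155 266 [17 10  8] [  8.2 -43.2 -39.4]
155 271 [ 6  0 11] [  7.  -42.7 -41.7]
160 236 [149 164 159] [-50.3 -90.1 107.5]
160 241 [152 168 169] [-56.1 -90.9 107.8]
160 246 [0 9 0] [ 12.7 -43.2 -28.5]
160 251 [13 13  1] [ 10.9 -43.  -30.1]
160 256 [21  8  8] [  8.6 -43.  -31. ]
160 261 [ 3 14  2] [  6.2 -43.2 -31.6]
160 266 [7 8 7] [  4.7 -42.9 -33.7]
160 271 [0 0 0] [  2.4 -42.9 -34.6]
345 236 [149 162 159] [-51.5  95.  109.5]
345 241 [146 162 165] [-57.5  95.9 110. ]
345 246 [53 59 59] [ 12.2  45.3 -27.7]
345 251 [33 35 38] [ 12.1  44.  -32.4]
345 256 [21 25 28] [ 12.5  42.3 -37.6]
345 261 [13 14 16] [ 10.8  42.1 -39.3]
345 266 [0 8 0] [  8.2  42.4 -39.4]
345 271 [ 4  5 12] [  6.1  42.5 -40.4]
350 236 [145 159 155] [-51.6 100.3 109.3]
350 241 [144 166 165] [-57.2 101.1 109.2]
350 246 [42 40 44] [ 12.   47.9 -27.7]
350 251 [49 53 53] [ 12.   46.4 -32.5]
350 256 [52 58 59] [ 13.2  44.2 -39.1]
350 261 [5 3 0] [ 12.3  43.5 -41.9]
350 266 [0 3 0] [ 12.4  42.1 -46.2]
350 271 [12 13 12] [ 10.5  42.2 -47.1]
t 6.65 pos [ 0.4312 -0.1691  0.1087] head 110.43 tilt 0.7 q7 0.35 w 0.0856 F [ 0.3  0.2 -1.3]
units togo [-0.03 -0.    1.97] turn 0.02
```

View pics/w5.png

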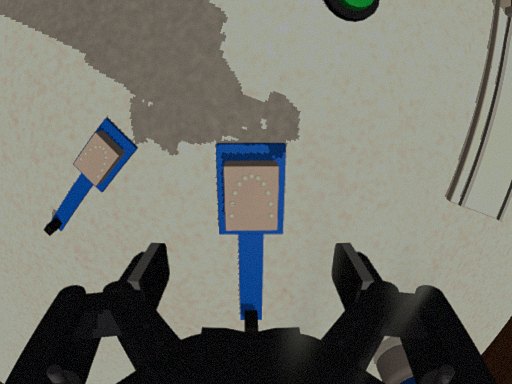

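The open tips are at tool z ≈ −26 mm, so the 29 mm offset holds for both shut and open. The TCP target for the grasp is therefore z ≈ −0.004, which puts the tips about 11 mm above the bench when closed on the cast.

```bash
python3 -m crank '0 0 0.7 0 1;0 0 0.7 0 1;0 0 0.6 0 1;0 0 0 0 1;0 0 0 0 1'
python3 - <<'E'
from h import *
np.set_printoptions(precision=4,suppress=True)
s,E,p,W,T=wcap("pics/w6.png")
top=(np.abs(W[...,2]-.03)<.003); top[:, :190]=0; top[:,310:]=0; top[240:]=0
v,u=np.nonzero(top); print(u.min(),u.max(),v.min(),v.max(),rectmm(W[top]))
togo([.4325,-.170,-.004],110.3)
E
```

```text
time: 7.15
eef_pos: [0.4345, -0.1701, 0.0281]
tool_rot: [0.007, 0.571, 0.821, 0.005]
force: [0.2, 0.6, -0.1]
width: 0.0854
207 288 194 239 ((427.4307861328125, -155.58299255371094), (44.14320755004883, 26.337299346923828), 20.045146942138672)
t 7.2 pos [ 0.4344 -0.1702  0.0282] head 110.38 tilt 0.96 q7 0.21 w 0.0854 F [ 0.4  0.5 -0.4]
units togo [ 0.03 -0.06  0.8 ] turn 0.01
```

View pics/w6.png

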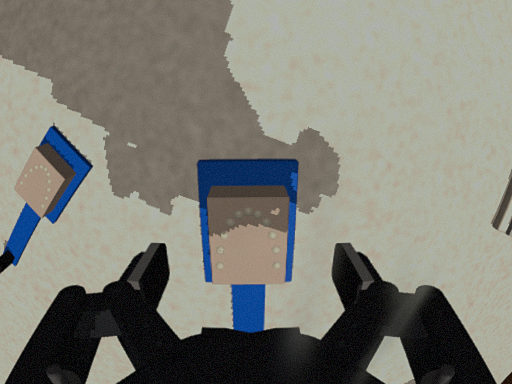

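```bash
python3 -m crank '0.03 -0.06 0.35 0 1;0 0 0.35 0 1;0 0 0.08 0 1;0 0 0 0 1;0 0 0 0 1'
python3 -c "
from h import *
togo([.4325,-.170,-.004],110.3)
wcap('pics/w7.png')"
```

```text
time: 7.7
eef_pos: [0.4369, -0.1717, 0.0022]
tool_rot: [0.013, 0.571, 0.821, 0.006]
force: [-0.2, 0.8, -0.8]
width: 0.0857
t 7.7 pos [ 0.4369 -0.1717  0.0022] head 110.3 tilt 1.61 q7 0.15 w 0.0857 F [-0.2  0.8 -0.8]
units togo [ 0.08 -0.09  0.15] turn 0.0
```

View pics/w7.png

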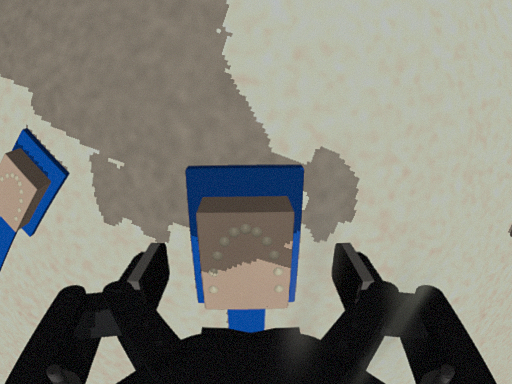

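```bash
python3 -m crank '0.08 -0.1 0.13 0 1;0 0 0 0 1;0 0 0 0 -1;0 0 0 0 -1;0 0 0 0 -1;0 0 0 0 -1;0 0 0 0 -1;0 0 0 0 -1'
python3 -c "
from h import *
togo([.4325,-.170,.06],110.3); print(robot.get_state()['q'])"
```

```text
time: 8.55
eef_pos: [0.4333, -0.1706, 0.0002]
tool_rot: [0.015, 0.571, 0.821, 0.005]
force: [0.6, 0.1, -0.4]
width: 0.0426
t 8.55 pos [ 4.333e-01 -1.706e-01  2.000e-04] head 110.28 tilt 1.82 q7 0.14 w 0.0426 F [ 0.6  0.1 -0.4]
units togo [-0.01  0.02 -1.5 ] turn -0.0
[ 0.69522137  0.52012235 -0.50499513  2.19838269  0.52426591  0.50448754
  0.14141097]
```

```bash
python3 -m crank '0 0 -0.4 0 -1;0 0 -0.7 0 -1;0 0 -0.7 0 -1;0 0 -0.7 0 -1;0 0 0 0 -1;0 0 0 0 -1'
python3 -c "
from h import *
togo([.6725,.030,.1],93.7)
wcap('pics/w8.png')"
```

```text
time: 9.15
eef_pos: [0.4257, -0.1686, 0.0986]
tool_rot: [0.009, 0.572, 0.82, 0.004]
force: [0.1, -0.5, -5.0]
width: 0.0428
t 9.15 pos [ 0.4257 -0.1686  0.0986] head 110.27 tilt 1.12 q7 0.32 w 0.0428 F [ 0.1 -0.5 -5. ]
units togo [2.52 7.51 0.07] turn 2.07
```

View pics/w8.png

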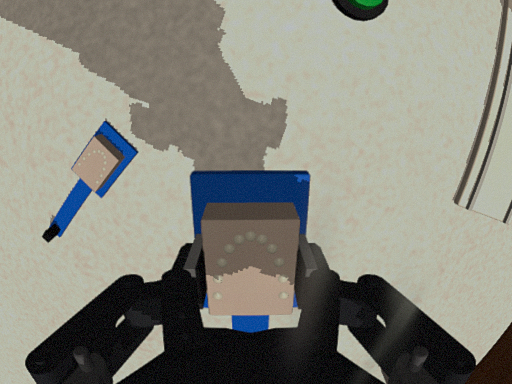

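Gripped and lifted: the cast sits between the pads at (250,260), and the width reads 43 mm. Now I turn to the station heading and carry it over.

```bash
python3 -m crank '0 0 0 0.7 -1;0 0 0 0.7 -1;0 0 0 0.7 -1;0 0 0 0 -1'
python3 -c "
from h import *
togo([.6725,.020,.1],93.7)"
```

```text
time: 9.6
eef_pos: [0.4218, -0.1673, 0.0925]
tool_rot: [0.003, 0.689, 0.725, 0.004]
force: [0.5, 0.1, -2.5]
width: 0.0429
t 9.6 pos [ 0.4218 -0.1673  0.0925] head 92.89 tilt 0.53 q7 0.06 w 0.0429 F [ 0.5  0.1 -2.5]
units togo [ 4.36  6.5  -0.12] turn -0.1
```

```bash
python3 -m crank '0.3 0.5 -0.05 0 -1;0.4 0.6 -0.05 -0.05 -1;0.4 0.6 -0.05 -0.05 -1;0.4 0.6 -0.05 0 -1;0.4 0.6 -0.05 0 -1;0.4 0.6 -0.05 0 -1;0.4 0.6 0 0 -1;0.4 0.6 0 0 -1;0.4 0.6 0 0 -1;0.3 0.4 0 0 -1;0.1 0.2 0 0 -1;0 0 0 0 -1;0 0 0 0 -1'
python3 -c "
from h import *
togo([.6725,.020,.1],93.7)
s,E,p,W,T=wcap('pics/w9.png');np.savez('w9.npz',p=p,W=W,E=E)
p,d=robot.get_image('top');cv2.imwrite('pics/t9.png',p)"
```

```text
time: 10.9
eef_pos: [0.6428, 0.0105, 0.0833]
tool_rot: [-0.011, 0.675, 0.738, -0.006]
force: [0.5, -0.1, -3.1]
width: 0.0427
t 10.9 pos [0.6428 0.0105 0.0833] head 95.11 tilt 1.49 q7 -0.31 w 0.0427 F [ 0.5 -0.1 -3.1]
units togo [ 0.17  0.75 -0.43] turn 0.18
```

View pics/w9.png

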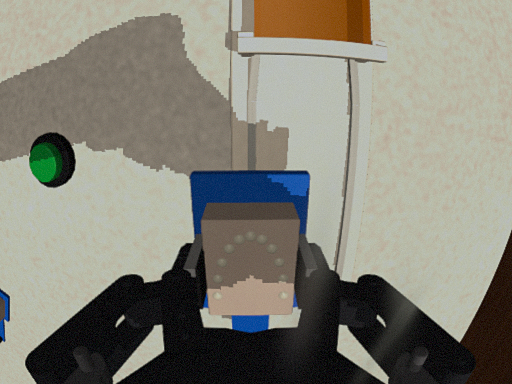

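View pics/t9.png

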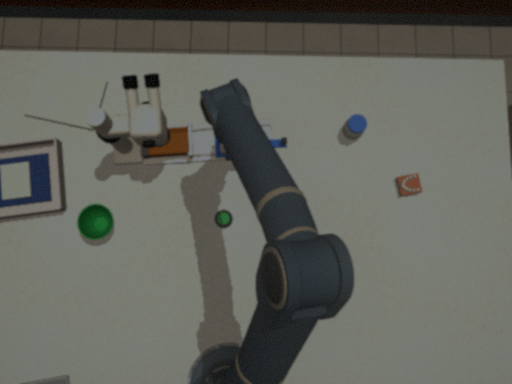

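The wrist view shows the lane well: lintel from (238,43) to (386,52), rail inner edges at about u=258 and u=350, and the button at (48,160). I'll measure the lane from it.

```bash
python3 - <<'E'
from h import *
np.set_printoptions(precision=4,suppress=True)
f=np.load('w9.npz');p=f["p"];W=f["W"];E=f["E"]
z=W[...,2]
for v in (75,100,125,150):
    r=z[v,225:385]; print(v,(r*1e3).round(0).astype(int).tolist())
L=(np.abs(z-.055)<.003);L[:25]=0;L[70:]=0;L[:,:225]=0;L[:,400:]=0
print("lintel",rectmm(W[L]),L.sum())
B=cv2.inRange(cv2.cvtColor(p,cv2.COLOR_BGR2HSV),(45,100,40),(85,255,255))>0
print("button",np.nanmedian(W[B],0),rectmm(W[B]),np.nanpercentile(z[B],[10,50,90]))
E
```

```text
75 [-1, 1, 0, 1, 1, 0, 10, 10, 10, 10, 9, 11, 11, 10, 11, 10, 10, 11, 11, 10, 11, 12, 9, 10, 10, 15, 16, 15, 15, 16, 14, 17, 16, 10, 10, 11, 9, 11, 10, 10, 8, 11, 11, 11, 9, 9, 11, 10, 11, 11, 10, 11, 11, 10, 11, 11, 11, 10, 11, 9, 10, 11, 11, 10, 10, 10, 11, 10, 10, 11, 11, 11, 11, 10, 10, 11, 10, 10, 10, 11, 10, 11, 10, 10, 10, 10, 10, 10, 9, 11, 11, 11, 11, 10, 11, 10, 10, 11, 10, 11, 12, 11, 9, 10, 9, 10, 11, 10, 11, 9, 10, 10, 10, 10, 10, 10, 10, 8, 11, 9, 11, 11, 10, 10, 12, 14, 15, 15, 16, 16, 15, 14, 14, 10, 11, 8, 10, 11, 10, 11, 11, 10, 11, 11, 9, 9, 11, 10, -1, 1, 0, 0, -1, 1, 1, 0, 0, 1, 0, 0]
100 [0, 2, 0, 0, 1, 9, 9, 10, 11, 11, 11, 10, 11, 10, 10, 10, 9, 11, 10, 11, 11, 10, 11, 16, 16, 16, 15, 16, 16, 15, 15, 11, 10, 10, 11, 10, 11, 10, 10, 10, 10, 9, 10, 10, 10, 10, 11, 10, 9, 10, 11, 10, 10, 10, 11, -9223372036854775808, 11, 10, 9, 10, 10, 10, 10, 10, 11, 11, 10, 10, 11, 11, 11, 10, 10, 10, 9, 10, 11, 11, 10, 11, 11, 11, 10, 11, 10, 10, 10, 10, 10, 10, 10, 12, 10, 10, 11, 10, 10, 10, 9, -9223372036854775808, 10, 10, 10, 12, 9, 10, 10, 10, 11, 12, 11, 12, 11, 10, 10, 
[... 1050 characters left out ...]
, 11, 11, 11, 11, 10, 10, 10, 10, 9, 10, 10, 11, 11, 10, 10, 10, 11, 9, 10, 11, 9, 10, 11, 10, 9, 10, 10, 10, 9, 11, 10, 11, 11, 12, 11, 9, 9, -9223372036854775808, 9, 10, 11, 11, 11, 11, 10, 9, 10, 10, 10, 10, 11, 9, 10, 11, 10, 12, 11, 12, 15, 15, 16, 14, 16, 14, 15, 15, 11, 11, 10, 11, 9, 8, 9, 11, 10, 10, 10, 11, 0, -1, 2, 1, 1, -2, 1, 1, 0, 0, -1, 0, 0, 1, -1, 0]
lintel ((669.8102416992188, 131.41456604003906), (93.94316101074219, 22.288436889648438), 5.164435863494873) 2590
button [0.457  0.0311 0.0221] ((451.4480895996094, 29.212108612060547), (36.013248443603516, 35.61029052734375), 18.090879440307617) [0.0161 0.0221 0.0231]<stdin>:6: RuntimeWarning: invalid value encountered in cast
```

```bash
python3 - <<'E'
from h import *
np.set_printoptions(precision=4,suppress=True)
f=np.load('w9.npz');p=f["p"];W=f["W"];z=W[...,2]
C=[];
for v in range(62,166,4):
    r=z[v]; k=np.where((r>.013)&(r<.0175))[0]; k=k[(k>225)&(k<385)]
    l=k[k<300].max(); rr=k[k>300].min()
    if not(280>l and rr>330): continue
    a=(W[v,l]+W[v,l+1])/2;b=(W[v,rr]+W[v,rr-1])/2
    fl=np.where((r[220:395]>.005))[0]+220; o1,o2=W[v,fl[0]],W[v,fl[-1]]
    C.append(np.r_[a[:2],b[:2],o1[:2],o2[:2]]); print(v,C[-1],"gap",np.hypot(*(b-a)[:2]),"outer",np.hypot(*(o2-o1)[:2]))
C=np.array(C)
for nm,i in (("railL",0),("railR",2),("outL",4),("outR",6)):
    k=np.polyfit(C[:,i+1],C[:,i],1); print(nm,"x at y=0.04",np.polyval(k,.04),"yaw",np.degrees(np.arctan(-k[0])))
# lintel front edge & flap orange
L=(np.abs(z-.055)<.0035);L[:25]=0;L[70:]=0;L[:,:225]=0;L[:,400:]=0
from collections import OrderedDict
for u in range(245,385,20):
    k=np.where(L[:,u])[0]; print(u,k.min(),k.max(),W[k.max(),u],W[k.min(),u])
E
```

```text
62 [0.6376 0.1174 0.7032 0.1268 0.6166 0.1163 0.7162 0.1247] gap 0.06621412648810847 outer 0.09999199099689182
66 [0.6371 0.1144 0.7039 0.1236 0.6169 0.1131 0.7241 0.1278] gap 0.06740041893825513 outer 0.10817960031404646
70 [0.6374 0.1115 0.7043 0.1206 0.6172 0.1101 0.7241 0.1245] gap 0.06746553755083672 outer 0.10793487605447817
74 [0.637  0.1084 0.7052 0.1175 0.6175 0.107  0.7245 0.1213] gap 0.06882333064737763 outer 0.1079200161591337
78 [0.6372 0.1054 0.7054 0.1145 0.6177 0.104  0.7253 0.1184] gap 0.06879593760629972 outer 0.10850738733864637
82 [0.6368 0.1024 0.7062 0.1116 0.6178 0.1011 0.7254 0.1151] gap 0.0700561583187183 outer 0.10855392284063135
86 [0.637  0.0994 0.7071 0.1086 0.6182 0.098  0.7256 0.1119] gap 0.07062011288429774 outer 0.10825678811090657
90 [0.6373 0.0965 0.7072 0.1055 0.6176 0.095  0.726  0.1088] gap 0.07049398182693066 outer 0.10923484699434556
94 [0.6369 0.0934 0.7079 0.1025 0.6178 0.092  0.7271 0.1058] gap 0.07161620502628785 outer 0.11012505516132334
98 [0.6371 0.0905 0.7077 0.0994 0.6182 0.0889 0.7266 0.1025] gap 0.07111745060628007 outer 0.1093463763
[... 1720 characters left out ...]
36 0.0402 0.7315 0.0516] gap 0.0722589977021647 outer 0.10854317850444761
railL x at y=0.04 0.641110939683549 yaw 3.598965007656411
railR x at y=0.04 0.7149190281201009 yaw 6.995257647894765
outL x at y=0.04 0.6228997278975072 yaw 4.8779831419965936
outR x at y=0.04 0.7323909078173868 yaw 5.9730528531263145
245 33 53 [0.6288 0.117  0.0527] [0.6277 0.1295 0.0535]
265 34 53 [0.6406 0.1181 0.0528] [0.6396 0.1303 0.0518]
285 37 53 [0.6523 0.119  0.0551] [0.6515 0.1291 0.0546]
305 29 54 [0.6646 0.1205 0.0522] [0.6633 0.1365 0.0521]
325 40 56 [0.6767 0.1209 0.0534] [0.6755 0.1306 0.0551]
345 42 56 [0.6886 0.1226 0.0555] [0.6877 0.1314 0.056 ]
365 29 59 [0.7022 0.1235 0.0539] [0.7011 0.1435 0.0527]
```

Lane result: yaw 5.3°, parallel gap 72 mm (matches), floor 10 mm, lintel at z ≈ 54 mm. The centre line passes (0.6757, 0.0649), the station origin is about (0.670, 0.124), so the lane point is about (0.678, 0.039). Next I hover above it.

```bash
python3 -c "
from h import *
togo([.678,.036,.08],95.3)"
```

```text
t 11.0 pos [0.6427 0.01   0.0837] head 95.05 tilt 1.46 q7 -0.31 w 0.0426 F [-0.3 -1.1 -3.4]
units togo [0.57 0.94 0.08] turn -0.03
```

```bash
python3 -m crank '0.2 0.35 0 0 -1;0.3 0.4 0 -0.03 -1;0.1 0.25 0.1 0 -1;0 0 0 0 -1;0 0 0 0 -1'
python3 -c "
from h import *
togo([.678,.038,.03],95.3)"
```

```text
time: 11.5
eef_pos: [0.6782, 0.0307, 0.0784]
tool_rot: [-0.011, 0.676, 0.737, -0.01]
force: [-0.4, -0.2, -3.2]
width: 0.0427
t 11.5 pos [0.6782 0.0307 0.0784] head 94.95 tilt 1.63 q7 -0.33 w 0.0427 F [-0.4 -0.2 -3.2]
units togo [0.18 0.05 1.21] turn -0.04
```

```bash
python3 -m crank '0.05 0 0.4 -0.05 -1;0.05 0 0.4 0 -1;0 0 0.3 0 -1;0 0 0 0 -1;0 0 0 0 -1'
python3 - <<'E'
from h import *
np.set_printoptions(precision=4,suppress=True)
togo([.678,.035,.0115],95.3)
s,E,p,W,T=wcap("pics/w10.png"); print(rot(s["tool_rot"]))
z=W[...,2]
for v in (120,135,150,):
    r=z[v]; k=np.where((r>.013)&(r<.0175))[0]; k=k[(k>100)&(k<450)]; print(v,W[v,k[k<250].max()],W[v,k[k>250].min()])
blue=cv2.inRange(cv2.cvtColor(p,cv2.COLOR_BGR2HSV),(100,120,40),(130,255,255))>0
for v in range(150,215,8):
    k=np.where(blue[v])[0]; 
    if len(k): print("blue",v,k.min(),k.max(),W[v,k.min()],W[v,k.max()])
E
```

```text
time: 12.0
eef_pos: [0.6732, 0.0319, 0.0287]
tool_rot: [-0.012, 0.674, 0.739, -0.012]
force: [0.5, -0.2, -3.7]
width: 0.0429
t 12.0 pos [0.6732 0.0319 0.0287] head 95.27 tilt 1.92 q7 -0.36 w 0.0429 F [ 0.5 -0.2 -3.7]
units togo [0.07 0.14 0.43] turn -0.0
[[-0.0919  0.9952 -0.0335]
 [ 0.9958  0.0919 -0.0021]
 [ 0.001  -0.0336 -0.9994]]
120 [0.6373 0.0965 0.0156] [0.7077 0.1035 0.0148]
135 [0.6375 0.0878 0.0141] [0.7091 0.095  0.0136]
150 [0.6382 0.0795 0.0152] [0.7099 0.0868 0.0155]
blue 174 191 308 [0.64   0.0718 0.0393] [0.6976 0.0768 0.0361]
blue 182 191 309 [0.6402 0.0678 0.0396] [0.6987 0.0727 0.0359]
blue 190 191 308 [0.6402 0.0633 0.0388] [0.6987 0.0688 0.0369]
blue 198 192 307 [0.6409 0.0593 0.0393] [0.6989 0.0644 0.0365]
blue 206 192 307 [0.641  0.055  0.0393] [0.6996 0.06   0.0362]
blue 214 193 306 [0.6417 0.0506 0.0393] [0.6996 0.0558 0.037 ]
```

View pics/w10.png

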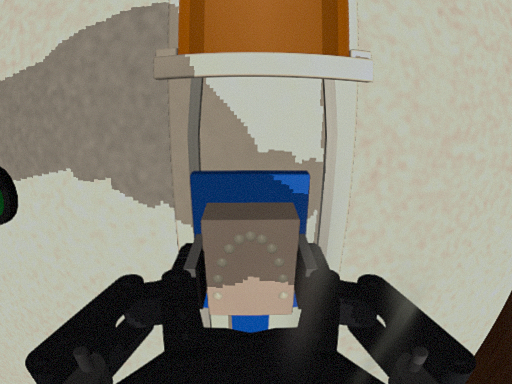

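```bash
python3 -m crank '0.03 0.1 0.15 0 -1;0 0.08 0.15 0 -1;0 0 0.1 0 -1;0 0 0 0 -1;0 0 0 0 -1'
python3 - <<'E'
from h import *
np.set_printoptions(precision=4,suppress=True)
togo([.678,.035,.0115],95.3)
s,E,p,W,T=wcap("pics/w11.png")
blue=cv2.inRange(cv2.cvtColor(p,cv2.COLOR_BGR2HSV),(100,120,40),(130,255,255))>0
for v in range(174,215,10):
    k=np.where(blue[v])[0]; m=(W[v,k.min()]+W[v,k.max()])/2
    print("blue",v,W[v,k.min()],W[v,k.max()],"off centre mm",1e3*(m[0]-(.6757-.0928*(m[1]-.0649))))
E
```

```text
time: 12.55
eef_pos: [0.6818, 0.0339, 0.0126]
tool_rot: [-0.011, 0.674, 0.739, -0.011]
force: [-0.1, -0.4, -3.1]
width: 0.0428
t 12.55 pos [0.6818 0.0339 0.0126] head 95.25 tilt 1.76 q7 -0.37 w 0.0428 F [-0.1 -0.4 -3.1]
units togo [ 0.04 -0.09  0.03] turn -0.01
blue 174 [0.6485 0.0738 0.0227] [0.7062 0.0788 0.0199] off centre mm 2.7296321065185536
blue 184 [0.6487 0.0687 0.0228] [0.7066 0.0741 0.0216] off centre mm 2.5821387105049443
blue 194 [0.6496 0.0639 0.024 ] [0.707  0.0687 0.021 ] off centre mm 2.7677590153099008
blue 204 [0.6497 0.0583 0.0234] [0.708  0.0632 0.0204] off centre mm 2.7333595785928866
blue 214 [0.6501 0.0525 0.0226] [0.7085 0.0573 0.0194] off centre mm 2.710514159859345
```

```bash
python3 -m crank '0 -0.07 0.04 0 -1;0 0 0.03 0 -1;0 0 0 0 -1;0 0 0 0 -0.1;0 0 0 0 0.1;0 0 0 0 0.3;0 0 0 0 1;0 0 0 0 1;0 0 0 0 1'
python3 - <<'E'
from h import *
np.set_printoptions(precision=4,suppress=True)
togo([.678,.035,.08],95.3)
s,E,p,W,T=wcap("pics/w12.png")
blue=cv2.inRange(cv2.cvtColor(p,cv2.COLOR_BGR2HSV),(100,120,40),(130,255,255))>0
for v in range(180,225,10):
    k=np.where(blue[v])[0]; m=(W[v,k.min()]+W[v,k.max()])/2
    print("blue",v,W[v,k.min()],W[v,k.max()],"off centre mm",1e3*(m[0]-(.6757-.0928*(m[1]-.0649))))
E
```

```text
time: 13.5
eef_pos: [0.681, 0.0342, 0.0131]
tool_rot: [-0.009, 0.674, 0.739, -0.009]
force: [-0.4, -0.1, -0.5]
width: 0.0854
t 13.5 pos [0.681  0.0342 0.0131] head 95.25 tilt 1.41 q7 -0.37 w 0.0854 F [-0.4 -0.1 -0.5]
units togo [ 0.03 -0.12 -1.67] turn -0.01
blue 180 [0.6474 0.0696 0.0186] [0.7054 0.0752 0.0179] off centre mm 1.365179482858303
blue 190 [0.6474 0.0641 0.018 ] [0.7061 0.0699 0.0178] off centre mm 1.2886288803061197
blue 200 [0.6483 0.0589 0.0189] [0.7064 0.0644 0.0179] off centre mm 1.3747654415976474
blue 210 [0.6483 0.053  0.0182] [0.7067 0.0589 0.0181] off centre mm 0.9906220717267322
blue 220 [0.6489 0.0471 0.0179] [0.7075 0.0534 0.0184] off centre mm 1.1756760222860763
```

View pics/w12.png

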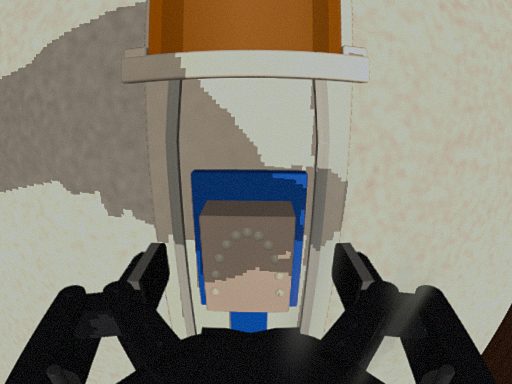

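The carrier is released and flat: plate top at 18 mm, 1.2 mm off centre, front edge about 48 mm before the flap. Next I rise, retreat behind the post, and shut the gripper.

```bash
python3 -m crank '0 0 -0.4 0 1;0 0 -0.8 0 1;0 0 -0.8 0 1;0 0 0 0 1'
python3 -c "
from h import *
togo([.6952,-.148,.09],95.3)"
```

```text
time: 13.95
eef_pos: [0.6831, 0.0348, 0.098]
tool_rot: [-0.009, 0.674, 0.739, -0.009]
force: [1.0, 1.2, 1.1]
width: 0.0855
t 13.95 pos [0.6831 0.0348 0.098 ] head 95.28 tilt 1.45 q7 -0.32 w 0.0855 F [1.  1.2 1.1]
units togo [-4.58 -0.11  0.2 ] turn -0.0
```

```bash
python3 -m crank '-0.4 0 0 0 1;-0.7 0 0 0 -1;-0.7 0 0 0 -1;-0.7 0 0 0 -1;-0.7 0 0 0 -1;-0.7 0 0 0 -1;-0.7 0 0 0 -1;0 0 0 0 -1;0 0 0 0 -1'
python3 -c "
from h import *
np.set_printoptions(precision=4,suppress=True)
togo([.6952,-.148,.09],95.3)
s,E,p,W,T=wcap('pics/w13.png');np.savez('w13.npz',p=p,W=W,T=T)"
```

```text
time: 14.85
eef_pos: [0.6965, -0.1671, 0.0945]
tool_rot: [-0.01, 0.675, 0.737, -0.013]
force: [0.0, 0.8, -0.1]
width: -0.0001
t 14.85 pos [ 0.6965 -0.1671  0.0945] head 95.02 tilt 1.92 q7 -0.03 w -0.0001 F [ 0.   0.8 -0.1]
units togo [0.48 0.01 0.11] turn -0.03
```

View pics/w13.png

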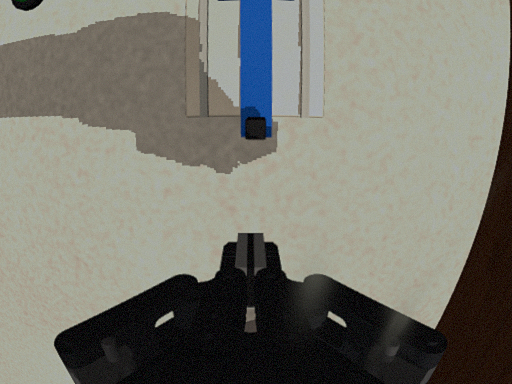

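```bash
python3 - <<'E'
from h import *
np.set_printoptions(precision=4,suppress=True)
f=np.load('w13.npz');p=f["p"];W=f["W"];T=f["T"];z=W[...,2]
P=(z>.036)&(z<.05);P[:100]=0;P[150:]=0;P[:,:230]=0;P[:,290:]=0
print("post",np.nanmedian(W[P],0),rectmm(W[P]),"tool",np.nanmedian(T[P],0))
for v in (40,70,100):
    r=z[v];k=np.where((r>.013)&(r<.0175))[0];k=k[(k>180)&(k<330)];a=W[v,k[k<240].max()];b=W[v,k[k>275].min()];print("rails",a,b,(a+b)/2)
    b=cv2.inRange(cv2.cvtColor(p,cv2.COLOR_BGR2HSV),(100,120,40),(130,255,255))[v];k=np.where(b)[0];k=k[(k>200)&(k<310)];print("tongue mid",(W[v,k.min()]+W[v,k.max()])/2)
for u in (195,225,290,315):
    k=np.where((z[:200,u]>.006))[0].max(); print("base end",u,k,W[k,u])
E
```

```text
post [ 0.6924 -0.1086  0.0442] ((692.2158203125, -108.98089599609375), (13.562225341796875, 13.814678192138672), 5.253891944885254) tool [0.0587 0.0026 0.0501]
rails [ 0.6487 -0.0452  0.015 ] [ 0.7211 -0.0391  0.0156] [ 0.6849 -0.0422  0.0153]
tongue mid [ 0.686  -0.0425  0.0127]
rails [ 0.6517 -0.0691  0.0163] [ 0.7226 -0.0627  0.0144] [ 0.6872 -0.0659  0.0153]
tongue mid [ 0.6882 -0.0664  0.015 ]
rails [ 0.6531 -0.0924  0.0138] [ 0.7247 -0.0859  0.0155] [ 0.6889 -0.0891  0.0146]
tongue mid [ 0.6908 -0.0895  0.0158]
base end 195 117 [ 0.6435 -0.1066  0.0094]
base end 225 116 [ 0.6674 -0.1042  0.0088]
base end 290 116 [ 0.7184 -0.0995  0.0083]
base end 315 117 [ 0.7382 -0.0979  0.0093]
```

```bash
python3 -m crank '0.1 0 0.6 0 -1;0 0 0.6 -0.03 -1;0 0 0.6 0 -1;0 0 0.3 0 -1;0 0 0 0 -1;0 0 0 0 -1'
python3 -c "
from h import *
togo([.6952,-.140,.010],95.3)"
```

```text
time: 15.5
eef_pos: [0.6936, -0.1589, 0.009]
tool_rot: [-0.01, 0.671, 0.741, -0.013]
force: [0.6, -0.8, -0.2]
width: -0.0001
t 15.5 pos [ 0.6936 -0.1589  0.009 ] head 95.68 tilt 1.86 q7 -0.08 w -0.0001 F [ 0.6 -0.8 -0.2]
units togo [ 0.47  0.09 -0.03] turn 0.05
```

```bash
python3 -m crank '0.3 0.07 -0.03 0.05 -1;0.3 0 0 0 -1;0 0 0 0 -1'
python3 -c "
from h import *
np.set_printoptions(precision=4,suppress=True)
togo([.6775,.0424,.010],95.3)
s,E,p,W,T=wcap('pics/w14.png')
z=W[...,2];P=(z>.040)&(z<.05);P[:150]=0;P[240:]=0;P[:,:220]=0;P[:,290:]=0;print(rectmm(W[P]),'tool',rectmm(T[P]),P.sum())"
```

```text
time: 15.8
eef_pos: [0.6963, -0.1314, 0.0135]
tool_rot: [-0.009, 0.674, 0.739, -0.011]
force: [-0.7, 0.3, -0.8]
width: -0.0001
t 15.8 pos [ 0.6963 -0.1314  0.0135] head 95.29 tilt 1.57 q7 -0.12 w -0.0001 F [-0.7  0.3 -0.8]
units togo [ 4.37 -0.06  0.08] turn -0.0
((692.2167358398438, -107.65167999267578), (13.818090438842773, 12.295594215393066), 5.9889702796936035) tool ((23.961973190307617, -2.640018939971924), (13.833345413208008, 12.319901466369629), 89.64382934570312) 863
```

View pics/w14.png

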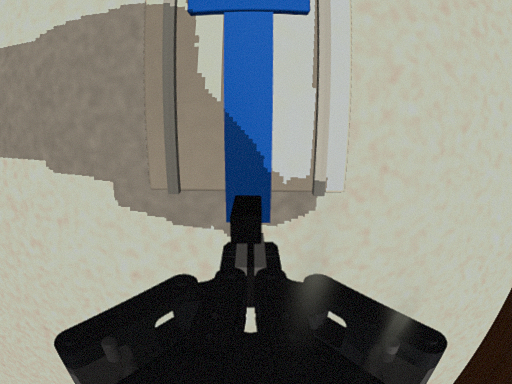

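```bash
python3 -m crank '0.1 -0.06 0.06 0 -1;0.2 0 0 0 -1;0.3 0 0 0 -1;0.3 0 0 0 -1;0.3 0 0 0 -1;0 0 0 0 -1'
python3 -c "
from h import *
np.set_printoptions(precision=4,suppress=True)
togo([.6775,.0424,.010],95.3)
s,E,p,W,T=wcap('pics/w15.png')
z=W[...,2];P=(z>.040)&(z<.05);P[:150]=0;P[240:]=0;P[:,:220]=0;P[:,290:]=0;print(rectmm(W[P]),'tool',rectmm(T[P]),P.sum())"
```

```text
time: 16.45
eef_pos: [0.6896, -0.0837, 0.012]
tool_rot: [-0.006, 0.675, 0.738, -0.012]
force: [0.3, 0.3, 0.2]
width: -0.0
t 16.45 pos [ 0.6896 -0.0837  0.012 ] head 95.15 tilt 1.51 q7 -0.2 w -0.0 F [0.3 0.3 0.2]
units togo [ 3.17 -0.02  0.03] turn -0.02
((687.8905639648438, -60.76254653930664), (13.894001007080078, 8.43039608001709), 4.787901878356934) tool ((22.835365295410156, -0.4269371032714844), (8.435565948486328, 13.830491065979004), 0.34459853172302246) 607
```

View pics/w15.png

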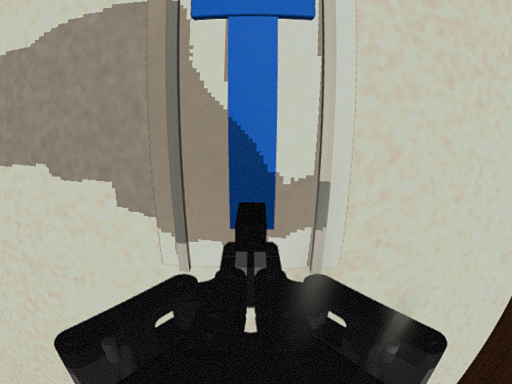

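The post is in contact at (251,220), centred on the fingers, and the carrier is moving straight. I keep pushing.

```bash
python3 -m crank '0.2 0 0 0 -1;0.3 0 0 0 -1;0.3 0 0 0 -1;0.3 0 0 0 -1;0.3 0 0 0 -1;0.3 0 0 0 -1;0 0 0 0 -1'
python3 -c "
from h import *
np.set_printoptions(precision=4,suppress=True)
togo([.6775,.0424,.010],95.3)
s,E,p,W,T=wcap('pics/w16.png')
z=W[...,2];P=(z>.040)&(z<.05);P[:150]=0;P[240:]=0;P[:,:220]=0;P[:,290:]=0;print(rectmm(W[P]),'tool',rectmm(T[P]),P.sum())"
```

```text
time: 17.2
eef_pos: [0.6842, -0.0173, 0.0118]
tool_rot: [-0.003, 0.676, 0.736, -0.014]
force: [0.6, 0.8, 0.7]
width: 0.0002
t 17.2 pos [ 0.6842 -0.0173  0.0118] head 94.88 tilt 1.64 q7 -0.31 w 0.0002 F [0.6 0.8 0.7]
units togo [ 1.5  -0.04  0.02] turn -0.05
((682.5146484375, 5.926668643951416), (13.711318969726562, 7.960397720336914), 5.71917724609375) tool ((22.837156295776367, -0.4750990867614746), (13.769227981567383, 7.955894947052002), 89.16513061523438) 586
```

View pics/w16.png

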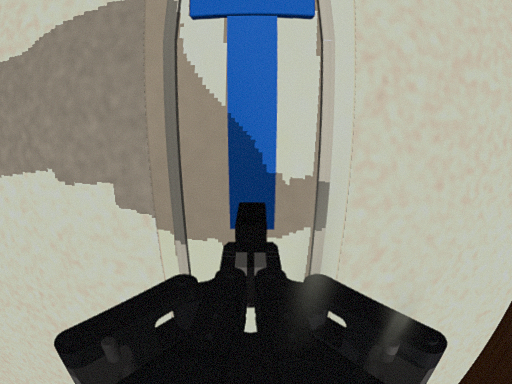

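```bash
python3 -m crank '0.2 0 0 -0.05 -1;0.3 -0.03 0 0 -1;0.3 0 0 0 -1;0.3 0 0 0 -1;0.1 0 0 0 -1;0 0 0 0 -1'
python3 -c "
from h import *
np.set_printoptions(precision=4,suppress=True)
togo([.6775,.0424,.010],95.3)
s,E,p,W,T=wcap('pics/w17.png')
z=W[...,2];P=(z>.040)&(z<.05);P[:150]=0;P[240:]=0;P[:,:220]=0;P[:,290:]=0;print(rectmm(W[P]),'tool',rectmm(T[P]),P.sum())"
```

```text
time: 17.85
eef_pos: [0.6785, 0.0326, 0.0112]
tool_rot: [-0.002, 0.674, 0.738, -0.015]
force: [0.3, -2.8, 1.9]
width: -0.0002
t 17.85 pos [0.6785 0.0326 0.0112] head 95.23 tilt 1.69 q7 -0.38 w -0.0002 F [ 0.3 -2.8  1.9]
units togo [ 0.25 -0.    0.02] turn -0.01
((677.125732421875, 55.883155822753906), (13.856069564819336, 7.483391761779785), 3.296626091003418) tool ((22.834064483642578, -0.009096622467041016), (7.47639274597168, 13.785244941711426), 1.8520630598068237) 560
```

View pics/w17.png

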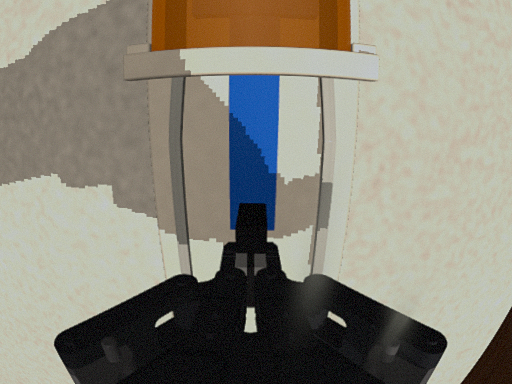

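```bash
python3 -m crank '0.12 0 0 0 -1;0.12 0 0 0 -1;0.1 0 0 0 -1;0 0 0 0 -1'; python3 -c "
from h import *
togo([.6775,.0424,.010],95.3)"; python3 -m crank '0.15 0 0 0 -1;0.15 0 0 0 -1;0 0 0 0 -1'
```

```text
time: 18.3
eef_pos: [0.6776, 0.0409, 0.0107]
tool_rot: [-0.0, 0.676, 0.737, -0.017]
force: [-0.6, 0.3, -0.6]
width: -0.0003
t 18.3 pos [0.6776 0.0409 0.0107] head 94.98 tilt 1.98 q7 -0.4 w -0.0003 F [-0.6  0.3 -0.6]
units togo [0.04 0.   0.02] turn -0.04
time: 18.6
eef_pos: [0.6778, 0.0401, 0.0108]
tool_rot: [0.005, 0.678, 0.734, -0.024]
force: [-0.5, 0.2, -0.2]
width: 0.0002
```

```bash
python3 -c "
from h import *
np.set_printoptions(precision=4,suppress=True)
togo([.6775,.0424,.010],95.3); print(robot.get_state())
s,E,p,W,T=wcap('pics/w18.png')
z=W[...,2];P=(z>.040)&(z<.05);P[:150]=0;P[240:]=0;P[:,:220]=0;P[:,290:]=0;print(rectmm(W[P]),'tool',rectmm(T[P]),P.sum(), rot(s['tool_rot']))
p,d=robot.get_image('scene');cv2.imwrite('pics/s18.png',cv2.resize(p[120:340,150:370],None,fx=2.7,fy=2.7))"
```

```text
t 18.6 pos [0.6778 0.0401 0.0108] head 94.55 tilt 2.8 q7 -0.42 w 0.0002 F [-0.5  0.2 -0.2]
units togo [ 0.06 -0.    0.02] turn -0.09
{'time': 18.6, 'q': array([ 0.1733,  0.7634, -0.4705,  1.6396,  0.4664,  0.8856, -0.4196]), 'joint_vel': array([ 0.0058, -0.0034,  0.0194, -0.0005,  0.0089,  0.0104,  0.0046]), 'tau': array([  0.9206, -57.6816,  -6.6383, -17.8267,   0.2826,   0.2764,
        -0.0244]), 'eef_pos': array([0.6778, 0.0401, 0.0108]), 'tool_rot': array([ 0.0052,  0.6785,  0.7342, -0.0239]), 'force': array([-0.4508,  0.2201, -0.1652]), 'moment': array([ 0.0977, -0.0152, -0.0351]), 'width': 0.0001855408967284414}
((676.4803466796875, 64.66203308105469), (14.163905143737793, 7.538905620574951), 6.447783946990967) tool ((23.239643096923828, -0.2478351593017578), (14.11971664428711, 7.650528907775879), 88.8813247680664) 582 [[-0.0793  0.9965 -0.0248]
 [ 0.996   0.0782 -0.0421]
 [-0.04   -0.0281 -0.9988]]
```

View pics/w18.png

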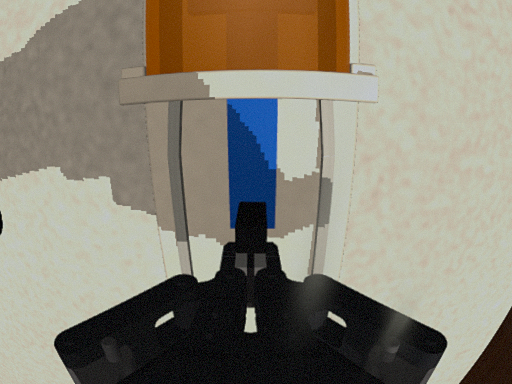

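View pics/s18.png

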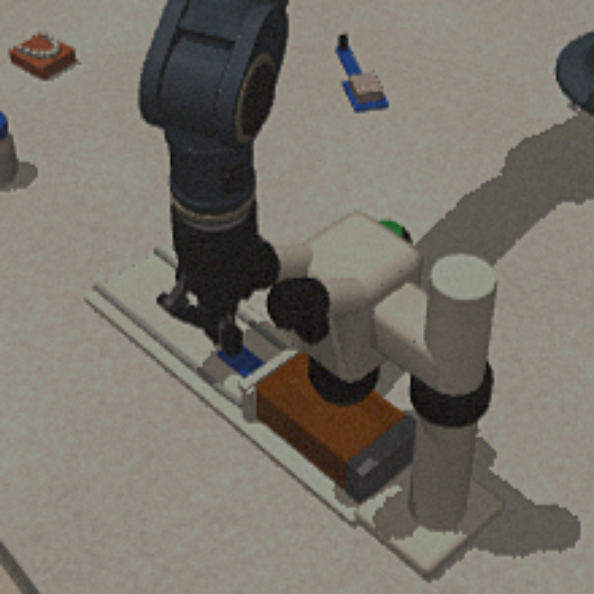

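The tip stalled and the tool pitched slightly, which means it is against the end stop. The post measures at station y ≈ −66 mm, the nominal home position. I back off and check.

```bash
python3 -m crank '-0.2 0 0 0 -1;-0.4 0 -0.05 0 -1;-0.4 0 -0.05 0 -1;0 0 0 0 -1;0 0 0 0 -1'
python3 - <<'E'
from h import *
np.set_printoptions(precision=4,suppress=True)
togo([.6775,.0424,.010],95.3)
s,E,p,W,T=wcap('pics/w19.png')
z=W[...,2];P=(z>.040)&(z<.048);P[:100]=0;P[220:]=0;P[:,:220]=0;P[:,290:]=0;print("post",rectmm(W[P]),P.sum())
r=rectmm(W[P]); c=np.array(r[0])/1e3-[.6697,.127];a=np.radians(5.3);print("station",c@[np.cos(a),np.sin(a)],c@[-np.sin(a),np.cos(a)])
p,d=robot.get_image('top');cv2.imwrite('pics/t19.png',cv2.resize(p[100:190,90:290],None,fx=4,fy=4))
E
```

```text
time: 19.2
eef_pos: [0.6802, 0.0017, 0.0155]
tool_rot: [0.002, 0.677, 0.735, -0.022]
force: [-0.8, 1.1, -1.0]
width: 0.0001
t 19.2 pos [0.6802 0.0017 0.0155] head 94.74 tilt 2.55 q7 -0.35 w 0.0001 F [-0.8  1.1 -1. ]
units togo [1.02 0.02 0.1 ] turn -0.07
post ((676.7471923828125, 61.12374496459961), (14.015861511230469, 13.7649564743042), 5.428296089172363) 1152
station 0.000932035132025201 -0.06624556746290394
```

View pics/w19.png

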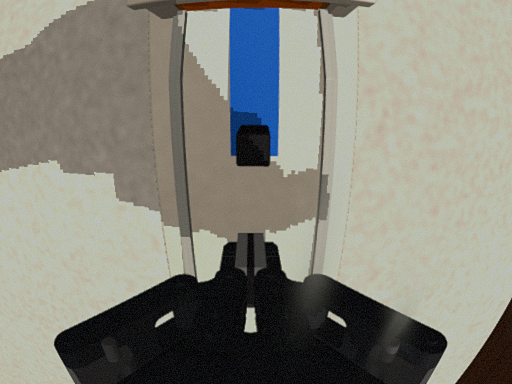

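The post is at station (0.9, −66.2) mm, so the carrier origin is about 77.3 mm: home. The orange flap shows under the lintel at (255,5). I back off further for a flap check.

```bash
python3 -m crank '-0.6 0 0 0 -1;-0.6 0 0 0 -1;-0.6 0 0 0 -1;-0.6 0 0 0 -1;0 0 0 0 -1;0 0 0 0 -1'
python3 - <<'E'
from h import *
np.set_printoptions(precision=4,suppress=True)
togo([.6775,.0424,.010],95.3)
s,E,p,W,T=wcap()
cv2.imwrite('pics/w20.png',cv2.resize(p[0:180,120:390],None,fx=2.8,fy=2.8))
h=cv2.cvtColor(p,cv2.COLOR_BGR2HSV);O=cv2.inRange(h,(5,150,60),(20,255,255))>0;O[120:]=0
a=np.radians(5.3)
for u in (230,245,260,275,290):
    k=np.where(O[:,u])[0]
    for v in k[-12::3]: c=W[v,u,:2]-[.6697,.127];print(u,v,"station x,y,z",c@[np.cos(a),np.sin(a)],c@[-np.sin(a),np.cos(a)],W[v,u,2])
E
```

```text
time: 19.9
eef_pos: [0.6887, -0.0892, 0.0185]
tool_rot: [0.001, 0.674, 0.739, -0.02]
force: [-0.6, 1.0, 0.1]
width: 0.0003
t 19.9 pos [ 0.6887 -0.0892  0.0185] head 95.28 tilt 2.33 q7 -0.2 w 0.0003 F [-0.6  1.   0.1]
units togo [3.31 0.03 0.12] turn -0.0
```

View pics/w20.png

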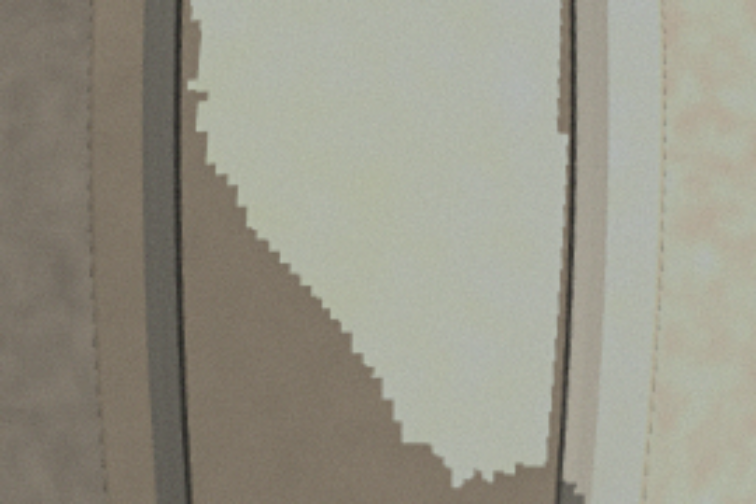

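```bash
python3 -m crank '0.1 0 -0.6 0 -1;0.2 0 -0.7 0 -1;0.3 0 -0.7 0 -1;0.3 0 -0.7 0 -1;0.2 0 0 0 -1;0 0 0 0 -1'
python3 - <<'E'
from h import *
np.set_printoptions(precision=4,suppress=True)
togo([.450,.029,.12],95.3)
s,E,p,W,T=wcap()
cv2.imwrite('pics/w21.png',cv2.resize(p[0:200,120:390],None,fx=2.8,fy=2.8))
h=cv2.cvtColor(p,cv2.COLOR_BGR2HSV);O=cv2.inRange(h,(5,150,40),(20,255,255))>0;O[120:]=0
a=np.radians(5.3)
for u in (230,245,260,275,290):
    k=np.where(O[:,u])[0]
    for v in k[-12::3]: c=W[v,u,:2]-[.6697,.127];print(u,v,"station x,y,z",c@[np.cos(a),np.sin(a)],c@[-np.sin(a),np.cos(a)],W[v,u,2])
E
```

```text
time: 20.55
eef_pos: [0.6851, -0.0295, 0.1274]
tool_rot: [-0.002, 0.669, 0.743, -0.02]
force: [-0.6, -0.4, 0.1]
width: -0.0001
t 20.55 pos [ 0.6851 -0.0295  0.1274] head 96.03 tilt 2.32 q7 -0.22 w -0.0001 F [-0.6 -0.4  0.1]
units togo [ 2.08 -5.69  0.32] turn 0.09
230 5 station x,y,z -0.02067199051280402 -0.00210173913731161 0.034115739049142745
230 8 station x,y,z -0.021533712641646507 -0.0022207561014111823 0.025385233936031378
245 5 station x,y,z -0.008800579818030342 -0.0018107376126216218 0.032484134763387976
260 5 station x,y,z 0.0031786997338936027 -0.001865870825253367 0.03286381185292905
260 8 station x,y,z 0.0031605812551120504 -0.0019984136408283185 0.024158944619390336
275 6 station x,y,z 0.015228871032000279 -0.0018241385826606351 0.030815661571599554
290 7 station x,y,z 0.027533198980694503 -0.0015214701315341287 0.028742618719541868
```

View pics/w21.png

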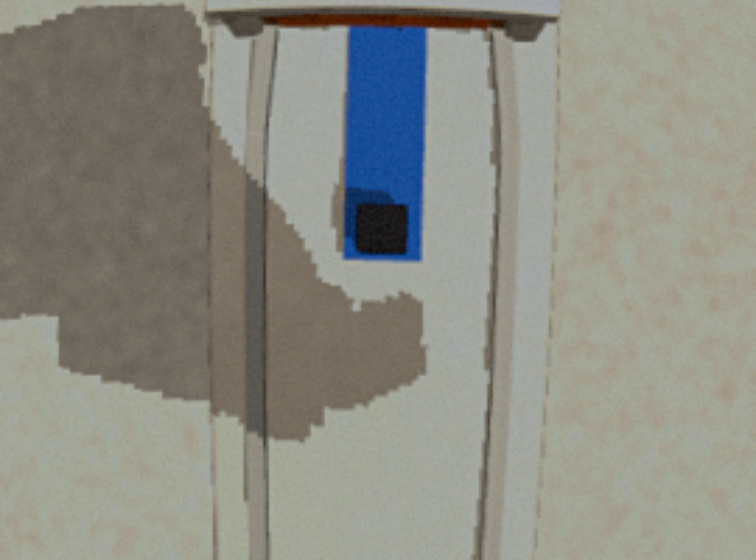

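The flap's surface is vertical at y ≈ −2 mm from z 24 to 34 mm, so it is shut. Now the button.

```bash
python3 -m crank '0 -0.4 0 0 -1;0.1 -0.6 0 0 -1;0.1 -0.6 0 0 -1;0.1 -0.6 0 0 -1;0.1 -0.6 0 0 -1;0.1 -0.6 0 0 -1;0.1 -0.6 0 0 -1;0.1 -0.6 0 0 -1;0.1 -0.6 0 0 -1;0.1 -0.4 0 0 -1;0 0 0 0 -1;0 0 0 0 -1'
python3 - <<'E'
from h import *
np.set_printoptions(precision=4,suppress=True)
togo([.450,.029,.06],95.3)
s,E,p,W,T=wcap('pics/w22.png')
h=cv2.cvtColor(p,cv2.COLOR_BGR2HSV);B=cv2.inRange(h,(45,100,40),(85,255,255))>0
n,l,st,c=cv2.connectedComponentsWithStats(B.astype(np.uint8))
for i in range(1,n):
    if st[i,4]>60:
        M=(l==i)&(W[...,2]>.018); print(st[i],rectmm(W[M]),np.nanmedian(W[M],0))
E
```

```text
time: 21.8
eef_pos: [0.4421, -0.0222, 0.1218]
tool_rot: [-0.01, 0.67, 0.741, -0.029]
force: [0.7, -0.9, -0.5]
width: -0.0002
t 21.8 pos [ 0.4421 -0.0222  0.1218] head 95.8 tilt 3.47 q7 -0.23 w -0.0002 F [ 0.7 -0.9 -0.5]
units togo [1.29 0.41 1.49] turn 0.06
[ 255  109   42   42 1404] ((451.839599609375, 30.311695098876953), (34.55099868774414, 34.08522415161133), 6.427791595458984) [0.4519 0.0304 0.0222]
```

View pics/w22.png

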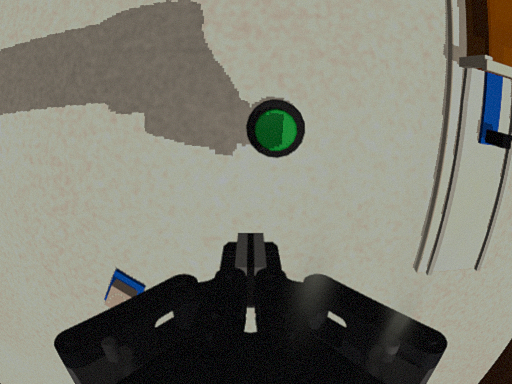

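The button is at pixel (276,130), centre (0.452, 0.030), top at z = 0.022.

```bash
python3 -m crank '0.4 0.15 0.3 0 -1;0.5 0.15 0.5 0 -1;0.4 0.15 0.5 0 -1;0.05 0 0.2 0 -1;0 0 0 0 -1;0 0 0 0 -1'
python3 -c "
from h import *
togo([.452,.030,.015],95.3); print(rot(robot.get_state()['tool_rot']).round(3))"
```

```text
time: 22.45
eef_pos: [0.4587, 0.0315, 0.0569]
tool_rot: [-0.009, 0.672, 0.74, -0.027]
force: [-0.2, 0.0, -0.4]
width: 0.0003
t 22.45 pos [0.4587 0.0315 0.0569] head 95.48 tilt 3.25 q7 -0.45 w 0.0003 F [-0.2  0.  -0.4]
units togo [ 0.   -0.12  1.06] turn 0.02
[[-0.095  0.994 -0.05 ]
 [ 0.995  0.094 -0.027]
 [-0.022 -0.052 -0.998]]
```

```bash
python3 -m crank '0 -0.12 0.4 0 -1;0 0 0.4 0 -1;0 0 0.2 0 -1;0 0 0 0 -1'
python3 -c "
from h import *
togo([.452,.030,.003],95.3)"
```

```text
time: 22.85
eef_pos: [0.4553, 0.0264, 0.0191]
tool_rot: [-0.006, 0.675, 0.738, -0.025]
force: [0.7, -0.3, -0.5]
width: 0.0001
t 22.85 pos [0.4553 0.0264 0.0191] head 95.12 tilt 2.96 q7 -0.51 w 0.0001 F [ 0.7 -0.3 -0.5]
units togo [ 0.11 -0.06  0.4 ] turn -0.02
```

```bash
python3 -m crank '0.1 -0.06 0.2 0 -1;0 0 0.15 0 -1;0 0 0.12 0 -1'
python3 -c "
from h import *
togo([.452,.030,.003],95.3)"
python3 -m crank '0 0 0.15 0 -1;0 0 0.15 0 -1'
python3 -c "
from h import *
togo([.452,.030,.003],95.3)"
```

```text
time: 23.15
eef_pos: [0.4542, 0.0299, 0.0079]
tool_rot: [-0.003, 0.676, 0.737, -0.027]
force: [-18.3, -3.7, 82.3]
width: -0.0004
t 23.15 pos [0.4542 0.0299 0.0079] head 94.98 tilt 3.05 q7 -0.55 w -0.0004 F [-18.3  -3.7  82.3]
units togo [ 0.01 -0.05  0.13] turn -0.04
time: 23.35
eef_pos: [0.4542, 0.0298, 0.0081]
tool_rot: [0.003, 0.676, 0.737, -0.032]
force: [-17.7, -2.4, 72.0]
width: 0.0
t 23.35 pos [0.4542 0.0298 0.0081] head 95.01 tilt 3.63 q7 -0.57 w 0.0 F [-17.7  -2.4  72. ]
units togo [ 0.02 -0.05  0.13] turn -0.04
```

The contact force is 82 N, but the geometry suggests only 2–3 mm of travel, so I look to see what is actually touching.

```bash
python3 - <<'E'
from h import *
np.set_printoptions(precision=4,suppress=True)
s,E,p,W,T=wcap()
cv2.imwrite('pics/w23.png',cv2.resize(p[160:320,140:360],None,fx=3.6,fy=3.6))
h=cv2.cvtColor(p,cv2.COLOR_BGR2HSV);B=cv2.inRange(h,(45,100,40),(85,255,255))>0
print("green",rectmm(W[B]),np.nanpercentile(W[B][:,2],[5,50,95]))
v,u=np.nonzero(B);print(u.min(),u.max(),v.min(),v.max())
for v in range(180,250,5): print(v,p[v,250],W[v,250],(T[v,250]*1e3).round(1))
E
```

```text
green ((449.83251953125, 35.41253662109375), (35.66480255126953, 21.74212646484375), 18.367719650268555) [0.0125 0.015  0.0162]
215 279 218 260
180 [110 121 128] [ 0.4502  0.0642 -0.0005] [35.  -0.7  7.1]
185 [100 116 119] [0.4505 0.0618 0.0009] [32.5 -0.7  5.8]
190 [117 128 133] [0.4507 0.0591 0.0014] [29.8 -0.7  5.4]
195 [106 122 129] [0.451  0.0559 0.0006] [26.6 -0.7  6.4]
200 [4 4 0] [0.4513 0.0551 0.0058] [25.5 -0.7  1.1]
205 [15 17 21] [0.4515 0.0543 0.0109] [24.5 -0.7 -3.9]
210 [9 6 7] [0.4518 0.0518 0.0116] [21.9 -0.7 -4.5]
215 [12  7 17] [0.452  0.0491 0.0121] [19.2 -0.7 -4.8]
220 [21 68  0] [0.4523 0.0468 0.0133] [16.8 -0.7 -5.9]
225 [31 90  0] [0.4525 0.0452 0.016 ] [15.1 -0.7 -8.5]
230 [28 87  3] [0.4528 0.042  0.0153] [11.9 -0.7 -7.7]
235 [0 0 0] [0.453  0.0419 0.0207] [ 11.6  -0.7 -13.1]
240 [20 11 23] [0.4533 0.0428 0.0273] [ 12.1  -0.7 -19.7]
245 [15  1  4] [0.4535 0.0437 0.0336] [ 12.7  -0.7 -26.1]
```

View pics/w23.png

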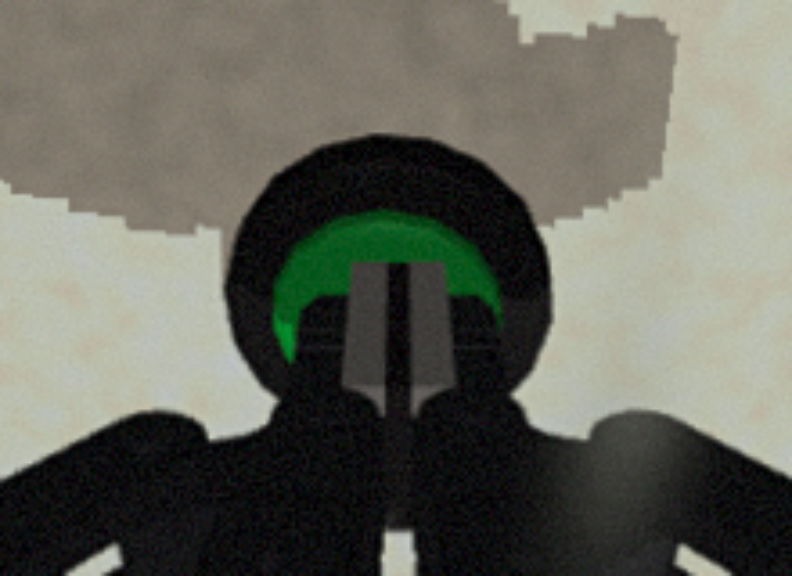

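The green face is now at z ≈ 0.0155, down from 0.0222: about 6 mm of travel, so it is fully down. I release and retreat.

```bash
python3 -m crank '0 0 -0.3 0 -1;0 0 -0.6 0 -1;-0.2 0 -0.7 0 -1;-0.3 0 -0.7 0 -1;-0.3 0 -0.5 0 -1;0 0 0 0 -1;0 0 0 0 -1'
python3 - <<'E'
from h import *
np.set_printoptions(precision=4,suppress=True)
togo([.452,.030,.003],95.3)
s,E,p,W,T=wcap('pics/w24.png')
h=cv2.cvtColor(p,cv2.COLOR_BGR2HSV);B=cv2.inRange(h,(45,100,40),(85,255,255))>0
print("button z",np.nanmedian(W[B],0))
pp,d=robot.get_image('top');cv2.imwrite('pics/t24.png',pp)
g,_=robot.get_image('scene');cv2.imwrite('pics/s24.png',g)
# post via top cam
m=(pp.max(2)<40);m[:125]=0;m[160:]=0;m[:,:195]=0;m[:,260:]=0
n,l,st,c=cv2.connectedComponentsWithStats(m.astype(np.uint8))
a=np.radians(5.3)
for i in range(1,n):
    if st[i,4]>6:
        P=ray("top",c[i],.04)[:2]-[.6697,.127];print(st[i],"post? station",P@[np.cos(a),np.sin(a)],P@[-np.sin(a),np.cos(a)])
E
```

```text
time: 24.1
eef_pos: [0.4622, 0.0056, 0.1306]
tool_rot: [0.007, 0.674, 0.738, -0.03]
force: [0.6, 0.8, -1.2]
width: -0.0003
t 24.1 pos [0.4622 0.0056 0.1306] head 95.31 tilt 3.5 q7 -0.33 w -0.0003 F [ 0.6  0.8 -1.2]
units togo [ 0.79 -0.09  3.16] turn 0.0
button z [0.4521 0.0307 0.022 ]
[213 137   3   5  13] post? station -0.006614845805525919 -0.06846788046483906
```

View pics/t24.png

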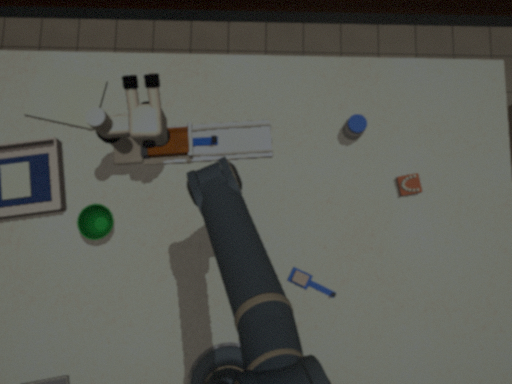

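View pics/w24.png

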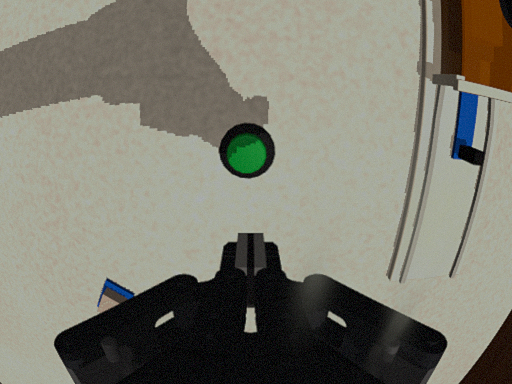

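```bash
python3 -c "
from station import robot
print(robot.sign_off())"
```

```text
the job is handed in; nothing more can be done
None
```

I set the large carrier into the open lane, let go of it, and pushed it by the post through the flap to the end stop. I then pressed the start button and handed the job in at about 24 s; sign-off gives no verdict.

**Last checks:**
- **Carrier home:** the push stalled at the stop, and the wrist view put the post at station (0.9, −66.2) mm, against a nominal −66 mm.
- **Flap:** it hangs vertical at y ≈ −2 mm, so it is shut. I could not see the cast itself under the hood.
- **Button:** its face went from z = 22.2 to 15.5 mm while pressed and was back at 22.0 mm afterwards.
- **Bystanders:** the bowl, jar and loose cast look unmoved in the top view. The arm is clear of everything.

**Checks that failed or disagreed:**
- **First grasp:** it closed on nothing. Both cameras showed the shut fingertips about 12 mm behind the reported TCP, not 17 mm ahead as described. I corrected for this and the second grasp held.
- **Top camera:** its last, coarse reading put the post at (−7, −68) mm. I trusted the wrist view, which sees the post from much closer.
- **Button force:** the press peaked at about 82 N at the bottom of the travel, under the 120 N wrist limit.

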